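# Put the piled lids back on their turned boxes

## Task

The lids of the four turned wooden boxes have been waxed and piled up, the largest at the bottom: take the pile apart from the top and set each lid on its own box, the one of the same wood and size, so that it sits level with its spigot down in the mouth. Keep the lids level and lower them gently into place, do not topple the pile or drop a lid, and leave the boxes and the amber oil bottle standing where they are.

Things in the scene. Friction and masses are not known exactly. Their poses are not given: they have to be found in the camera images.
- lid_walnut_center (a point): Centre of the dark brown walnut lid (bottom of the pile, on the bench): a disc 68 mm across, 14 mm thick, flat on top; under it a centred spigot 8 mm tall, tapering from 50 to 42 mm across at the foot. Point: on the axis, 11 mm above the spigot's foot, 3 mm above the disc's underside. z up along the axis.
- lid_maple_center (a point): Centre of the pale blond maple lid (second in the pile): a disc 59 mm across, 14 mm thick, flat on top; under it a centred spigot 8 mm tall, tapering from 41 to 33 mm across at the foot. Point: on the axis, 11 mm above the spigot's foot, 3 mm above the disc's underside. z up along the axis. Its spigot stands on the lid below, up to 4 mm off centre.
- lid_padauk_center (a point): Centre of the orange-red padauk lid (third in the pile): a disc 50 mm across, 14 mm thick, flat on top; under it a centred spigot 8 mm tall, tapering from 32 to 24 mm across at the foot. Point: on the axis, 11 mm above the spigot's foot, 3 mm above the disc's underside. z up along the axis. Its spigot stands on the lid below, up to 4 mm off centre.
- lid_purpleheart_center (a point): Centre of the purple purpleheart lid (top of the pile): a disc 40 mm across, 14 mm thick, flat on top; under it a centred spigot 8 mm tall, tapering from 22 to 14 mm across at the foot. Point: on the axis, 11 mm above the spigot's foot, 3 mm above the disc's underside. z up along the axis. Its spigot stands on the lid below, up to 4 mm off centre.
- box_walnut_mouth (a point): Centre of the mouth, level with the rim, of the loose dark brown walnut box: round, hollow, open on top, 68 mm across, 48 mm tall, 5 mm wall, mouth 58 mm wide, 42 mm deep. Its lid (same wood, same diameter) drops in with 4 mm of play all round and rests with its disc on the rim, lid centre then 3 mm above this point. z up along the axis.
- box_maple_mouth (a point): Centre of the mouth, level with the rim, of the loose pale blond maple box: round, hollow, open on top, 59 mm across, 44 mm tall, 5 mm wall, mouth 49 mm wide, 38 mm deep. Its lid (same wood, same diameter) drops in with 4 mm of play all round and rests with its disc on the rim, lid centre then 3 mm above this point. z up along the axis.
- box_padauk_mouth (a point): Centre of the mouth, level with the rim, of the loose orange-red padauk box: round, hollow, open on top, 50 mm across, 40 mm tall, 5 mm wall, mouth 40 mm wide, 34 mm deep. Its lid (same wood, same diameter) drops in with 4 mm of play all round and rests with its disc on the rim, lid centre then 3 mm above this point. z up along the axis.
- box_purpleheart_mouth (a point): Centre of the mouth, level with the rim, of the loose purple purpleheart box: round, hollow, open on top, 40 mm across, 36 mm tall, 5 mm wall, mouth 30 mm wide, 30 mm deep. Its lid (same wood, same diameter) drops in with 4 mm of play all round and rests with its disc on the rim, lid centre then 3 mm above this point. z up along the axis.
- oil_bottle: Small amber glass bottle of finishing oil with black cap and pale label, 38 mm in diameter, 66 mm tall, loose, standing among the boxes; origin at the centre of its underside, z up. Not to be disturbed.
Mind the look-alikes: they are no part of the job. Leave any green or purple look-alike of the part that bears box_walnut_mouth alone.

How it is judged:
At the end, for the whole second after the job is handed in: All four lids lie level (within 0.1 rad) and at rest on the box of their own wood, spigot in the mouth: within 8 mm of the box's axis and with the disc down on the rim (no more than 4 mm above it). All four boxes stand upright on the bench, within 50 mm of where they stood (horizontal distance between lid_walnut_center and box_walnut_mouth below 0.008 m and z of lid_walnut_center in the frame of box_walnut_mouth below 0.007 m and angle between each of lid_walnut_center, box_walnut_mouth, lid_maple_center, box_maple_mouth, lid_padauk_center, box_padauk_mouth, lid_purpleheart_center, box_purpleheart_mouth's own z axis and vertical below 0.1 rad and distance of each of box_walnut_mouth, box_maple_mouth, box_padauk_mouth, box_purpleheart_mouth from where it was at the start of the episode below 0.05 m and height (world z) of box_walnut_mouth below 0.052 m and linear speed of each of lid_walnut, box_walnut, lid_maple, box_maple, lid_padauk, box_padauk, lid_purpleheart, box_purpleheart below 0.02 m/s and horizontal distance between lid_maple_center and box_maple_mouth below 0.008 m and z of lid_maple_center in the frame of box_maple_mouth below 0.007 m and height (world z) of box_maple_mouth below 0.048 m and horizontal distance between lid_padauk_center and box_padauk_mouth below 0.008 m and z of lid_padauk_center in the frame of box_padauk_mouth below 0.007 m and height (world z) of box_padauk_mouth below 0.044 m and horizontal distance between lid_purpleheart_center and box_purpleheart_mouth below 0.008 m and z of lid_purpleheart_center in the frame of box_purpleheart_mouth below 0.007 m and height (world z) of box_purpleheart_mouth below 0.04 m); the robot touches nothing.
It fails at once if a lid was tipped up or toppled (more than 0.5 rad from level) (angle between any of lid_walnut_center, lid_maple_center, lid_padauk_center, lid_purpleheart_center's own z axis and vertical above 0.5 rad).
It fails at once if a box was knocked over (more than 0.4 rad) (angle between any of box_walnut_mouth, box_maple_mouth, box_padauk_mouth, box_purpleheart_mouth's own z axis and vertical above 0.4 rad).
It fails at once if a lid was dropped or slammed onto its box (faster than 0.7 m/s just over it) ((horizontal distance between lid_walnut_center and box_walnut_mouth below 0.03 m and z of lid_walnut_center in the frame of box_walnut_mouth below 0.05 m and linear speed of lid_walnut above 0.7 m/s) or (horizontal distance between lid_maple_center and box_maple_mouth below 0.03 m and z of lid_maple_center in the frame of box_maple_mouth below 0.05 m and linear speed of lid_maple above 0.7 m/s) or (horizontal distance between lid_padauk_center and box_padauk_mouth below 0.03 m and z of lid_padauk_center in the frame of box_padauk_mouth below 0.05 m and linear speed of lid_padauk above 0.7 m/s) or (horizontal distance between lid_purpleheart_center and box_purpleheart_mouth below 0.03 m and z of lid_purpleheart_center in the frame of box_purpleheart_mouth below 0.05 m and linear speed of lid_purpleheart above 0.7 m/s)).
It fails at once if the oil bottle was tipped (0.4 rad) or shoved more than 40 mm (angle between oil_bottle's own z axis and vertical above 0.4 rad or distance of oil_bottle from where it was at the start of the episode above 0.04 m).
It also fails if it takes over 104 s, if anything falls off the work surface, if the arm or the gripper's body presses on something with over 40 N, if the wrist force passes 120 N, or if a joint passes its speed limit or range.

## Robot

A 7-joint arm with a two-finger parallel gripper is mounted at the origin on the work surface. World frame = base frame: x ahead of the robot, y to its left, z up, the work surface at z = 0. Lengths are in m, angles in rad, forces in N, time in s.
With the tool pointing down it reaches from about 0.4 to 0.85 m from the base axis. Payload 10.4 kg.
Tool frame: the origin (TCP) lies between the finger pads; the fingertips stand ahead of it and the grasp point (between the pads) lies 3 mm ahead of it (robot.tips_ahead is the z of the fingertips in the tool frame, in m); z points along the fingers, y is the direction in which the jaws open and shut (so a half turn about z gives the same grasp; the last joint's range is limited). The gripper opens to 85 mm and grips with 20 to 120 N. Pads are 22 mm wide; open, the fingers measure 114 mm over their backs; the gripper's body (76 mm by 85 mm) begins 54 mm behind the grasp point. The pads swing forward as they close: fully open they stand 13 mm farther back than shut.
Start: joints at [-1.272, 0.332, -0.065, 1.46, 0.022, 1.35, -0.088], TCP at [0.198, 0.593, 0.253] pointing down, gripper open.
Joint ranges: [-2.6, 2.6], [-0.5, 2.12], [-1.47, 1.34], [0.16, 2.42], [-1.27, 4.41], [0.06, 2.06], [-2.6, 2.6]. Speed limits (rad/s): [2.22, 2.22, 2.79, 2.79, 3.14, 3.14, 3.14].

## Interface

Orientations are given as [roll, pitch, yaw] about the fixed x, y, z axes, in that order (R = Rz(yaw) Ry(pitch) Rx(roll)).
In Python, from plant import sensors, eyes, job, robot gives the robot as it stands.
- The arm moves only by the tool arm_command, never from a script. Its arguments are lists of equal length, an entry for each row: "claw": the opening, from 0 (shut) to 1 (fully open); "slide": the shift along the tool's x, y, z in m, a list of three; "roll": the turn about the tool's z in degrees. A call has 1 to 8 rows; each row is the pose to reach, as a shift and turn from the pose measured when the call began, along the tool's axes at that moment; what a row does not reach only later rows make up. A row lasts 1/10 s, in which the tool goes at most 50 mm and 8.59 degrees, less where a joint would pass 70% of its speed; a pose out of reach is approached as far as the arm can. A call with a gripper value outside its range is refused whole. The fingers move at their own pace and stop on an object; the grip force is fixed at half the most. Time passes only in rows, so rows that repeat a pose let the fingers close. It gives the time, the measured TCP pose, the force and the opening at its end, in the units of the state.
- sensors.get_obs(): the state, without advancing time (a new reading comes with each control period).
- eyes.grab_frame(name): name is "scene" or "top"; returns the picture (480x640x3 uint8, red, green, blue); there is no depth.
- eyes.calibration(name): a dict with "mtx" (3x3 intrinsics, pixels), "origin" and "attitude" of the camera in the world. Camera axes: x right, y up, looking along -z (the intrinsics and any distortion apply to the point x, -y, -z); pixel columns grow to the right and rows downward; lengths in m; the calibration is good to about 2 mm. A picture is of the moment at which its call begins. calibration takes no time and is no camera call.
- job.finish_job(): hands the job in, once; it reports no verdict.
Trained networks look in the newest picture that a camera, given by its name, has taken for a name from the list of things; names that differ only in an ending like _2 or _b are one class to them, and where a whole thing is asked for, a point or a joint stands for the part that bears it (a point fixed in the world has none). Each returns a list of dicts, best first, with "confidence" (0 to 1); they miss things now and then, are a little off and sometimes report something else, mostly with a low value. They report only what shows in the picture. A call takes as long as a camera call. They do not tell look-alikes from the thing itself.
- eyes.outline_of(target, camera): "pixels" (480x640 bool, what is visible of it).
- eyes.mark_of(target, camera): "centre" ([x, y, z] in m, in world coordinates, good to about 4 mm: a listed point, or the origin of a listed thing).
The state is a dict: "time": time; "joint_positions": joint angles; "joint_vel": joint speeds; "joint_torque": joint torques, N m; "tcp_pos": TCP position; "tool_rot": TCP orientation; "force": force on the tool from outside, world axes, zero at the start; "wrist_torque": the same for the moment, N m; "opening": finger opening in m.
Only numpy, scipy, OpenCV 4.12 (cv2) and the standard library are available. Lean on these libraries where they do the work, as an engineer would, in place of code of your own. Each camera call takes 0.05 s, during which the arm holds its last target.

## Working session

There is one attempt and no reset: what is moved stays moved. The work goes in short steps, Python scripts to look and compute and a tool call to move; the robot and the scene stay as the last step left them, time stands still between calls to the robot, and variables do not carry over. Pictures are saved under pics/ and viewed, and the job is handed in when it is done.

Besides the shell and the picture viewer there is one more tool, called after "Call:" by a JSON object that holds its "fn" and its "kwargs". arm_command: Moves the arm, as the interface text tells. Its arguments: {"type":"object","properties":{"claw":{"type":"array","items":{"type":"number"}},"slide":{"type":"array","items":{"type":"array","items":{"type":"number"}}},"roll":{"type":"array","items":{"type":"number"}}},"required":["claw","slide","roll"]}

```bash
ls; mkdir -p pics; python3 - <<'E'
from plant import sensors, eyes, job, robot
import cv2
print(sensors.get_obs()); print(robot.tips_ahead)
for n in("scene","top"):
    f=eyes.grab_frame(n); cv2.imwrite(f"pics/{n}0.png",f[:,:,::-1]); print(eyes.calibration(n))
E
```

```text
pics
{'time': 0.0, 'joint_positions': array([-1.2716173 ,  0.33289334, -0.06472208,  1.46095371,  0.02158526,
        1.34991165, -0.08850593]), 'joint_vel': array([-0.00027082,  0.00010254,  0.00067419, -0.00074462, -0.00050842,
        0.00018564,  0.00180478]), 'joint_torque': array([ 1.03103281e-03, -6.25457096e+01,  4.99246339e-02, -3.91614318e+01,
        1.61963655e-02,  9.86206869e-03, -1.55678418e-05]), 'tcp_pos': array([0.19753475, 0.59258905, 0.25249665]), 'tool_rot': array([-3.14012233e+00,  4.73013264e-05,  2.81984661e+00]), 'force': array([ 1.29210331,  0.92996269, -0.87676279]), 'wrist_torque': array([-0.00902328, -0.01299305,  0.06612959]), 'opening': 0.08540931276725643}
0.022
{'mtx': array([[437.63806578,   0.        , 315.84114256],
       [  0.        , 437.63806578, 245.97638536],
       [  0.        ,   0.        ,   1.        ]]), 'origin': array([0.81214007, 0.46592371, 0.63966656]), 'attitude': array([ 0.81177025, -0.00746563,  2.61573751])}
{'mtx': array([[611.05742802,   0.        , 321.62478409],
       [  0.        , 611.05742802, 242.12501877],
       [  0.        ,   0.        ,   1.        ]]), 'origin': array([ 0.40745103, -0.02451647,  1.20916917]), 'attitude': array([ 0.10552687, -0.00854389, -1.58491097])}
```

View pics/scene0.png

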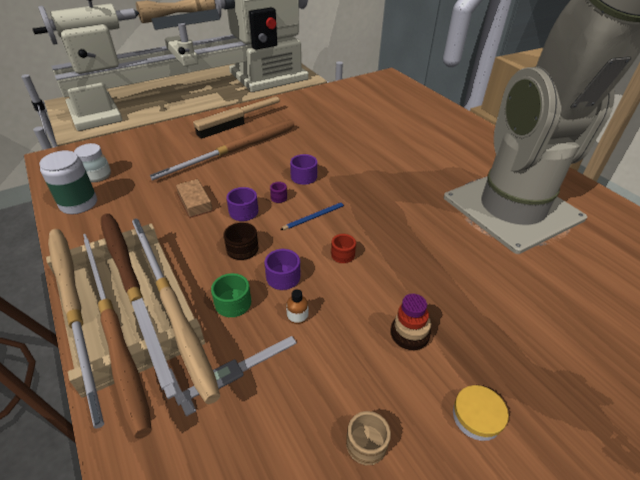

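View pics/top0.png

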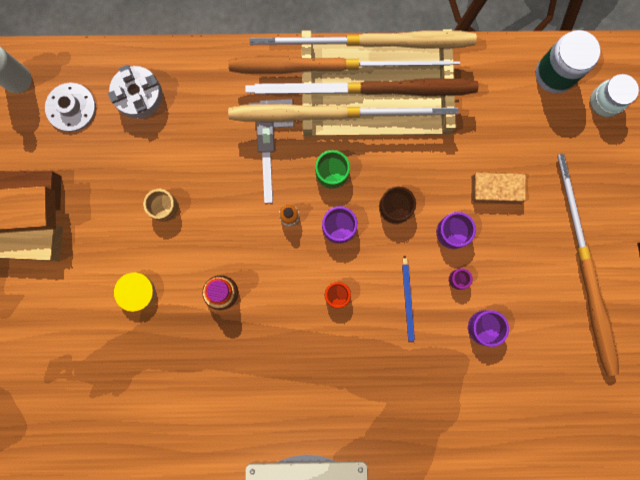

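```bash
python3 - <<'E'
from plant import sensors, eyes
for n in "lid_walnut_center lid_maple_center lid_padauk_center lid_purpleheart_center box_walnut_mouth box_maple_mouth box_padauk_mouth box_purpleheart_mouth oil_bottle".split():
  for c in("scene","top"):
    print(n,c,[(d['centre'].round(3) if hasattr(d['centre'],'round') else d['centre'],round(float(d['confidence']),2)) for d in eyes.mark_of(n,c)])
E
```

```text
lid_walnut_center scene [([0.4422, 0.1624, 0.0149], 0.57)]
lid_walnut_center top [([0.443, 0.1643, 0.0121], 0.51)]
lid_maple_center scene [([0.4444, 0.1644, 0.0339], 0.94), ([0.4417, 0.1549, 0.0783], 0.7)]
lid_maple_center top [([0.4395, 0.1627, 0.0343], 0.55)]
lid_padauk_center scene [([0.4418, 0.164, 0.0593], 0.57)]
lid_padauk_center top [([0.4415, 0.1573, 0.0562], 0.47)]
lid_purpleheart_center scene [([0.4452, 0.1554, 0.0794], 0.73)]
lid_purpleheart_center top [([0.4398, 0.1551, 0.0799], 0.71)]
box_walnut_mouth scene [([0.6095, -0.1884, 0.0515], 0.81), ([0.6788, -0.0575, 0.0487], 0.8), ([0.3624, -0.3533, 0.0458], 0.72), ([0.5551, -0.2943, 0.0488], 0.67), ([0.568, -0.0723, 0.0455], 0.6)]
box_walnut_mouth top [([0.5569, -0.2968, 0.0436], 0.97), ([0.363, -0.3496, 0.0513], 0.84), ([0.6057, -0.1862, 0.0478], 0.79), ([0.6797, -0.0608, 0.0435], 0.65), ([0.5694, -0.0672, 0.0457], 0.58)]
box_maple_mouth scene [([0.6102, 0.2817, 0.046], 0.59)]
box_maple_mouth top [([0.6135, 0.2794, 0.0444], 0.92)]
box_padauk_mouth scene [([0.4321, -0.0626, 0.0415], 0.81), ([0.444, 0.1648, 0.0332], 0.32)]
box_padauk_mouth top [([0.4422, 0.1586, 0.0512], 0.72), ([0.4361, -0.0656, 0.0412], 0.6)]
box_purpleheart_mouth scene [([0.4609, -0.3064, 0.0315], 0.62), ([0.4427, 0.1602, 0.058], 0.51)]
box_purpleheart_mouth top [([0.4613, -0.3032, 0.0391], 0.88), ([0.6061, -0.183, 0.0476], 0.59)]
oil_bottle scene [([0.5898, 0.0271, -0.005], 0.62)]
oil_bottle top [([0.5845, 0.0326, -0.0013], 0.79)]
```

The top view shows one dark brown walnut box at (398,205). Its 68 mm look-alikes are green at (333,168) and purple at (340,225), (457,230) and (489,328). The purpleheart box is the small one at (461,279), padauk is at (338,295), maple at (159,205), the pile at (219,293) and the bottle at (289,214). Next I'll refine these positions and check a crop.

```bash
cat > h.py <<'E'
import numpy as np, cv2
from scipy.spatial.transform import Rotation as Ro
from scipy.optimize import least_squares
from plant import sensors, eyes
def cam(c):
    k=eyes.calibration(c); return k['mtx'],np.array(k['origin']),Ro.from_euler('xyz',k['attitude']).as_matrix()
def proj(c,P):
    K,o,R=cam(c); p=(np.atleast_2d(P)-o)@R; p=p*[1,-1,-1]; q=p@K.T; return q[:,:2]/q[:,2:]
def back(c,uv,z):
    K,o,R=cam(c); uv=np.atleast_2d(uv).astype(float)
    d=np.c_[uv,np.ones(len(uv))]@np.linalg.inv(K).T*[1,-1,-1]@R.T
    return o+d*((z-o[2])/d[:,2])[:,None]
def delta(target,z,yaw=None):
    s=sensors.get_obs(); R=Ro.from_euler('xyz',s['tool_rot']).as_matrix()
    d=R.T@(np.array([*target,z])-s['tcp_pos']); return d
E
python3 - <<'E'
from h import *
f=cv2.imread('pics/top0.png'); g=cv2.imread('pics/scene0.png')
rows=[]
items={'lid_ph':(.441,.156,.088,.020),'lid_pad':(.4415,.160,.066,.025),'lid_map':(.442,.163,.044,.0295),'lid_wal':(.4425,.163,.022,.034),
'box_wal':(.607,-.187,.048,.034),'box_map':(.612,.2805,.044,.0295),'box_pad':(.434,-.064,.040,.025),'box_ph':(.461,-.305,.036,.020)}
t=np.linspace(0,2*np.pi,60)
def draw(im,c,s,ox,oy,w,h):
    cr=cv2.resize(im[oy:oy+h,ox:ox+w],None,fx=s,fy=s,interpolation=cv2.INTER_CUBIC)
    for n,(x,y,z,r) in items.items():
        p=proj(c,np.c_[x+r*np.cos(t),y+r*np.sin(t),0*t+z]); p=((p-[ox,oy]+.5)*s).astype(int)
        cv2.polylines(cr,[p],True,(255,255,255),1)
    return cr
cv2.imwrite('pics/c1.png',draw(f,'top',2,120,160,400,170))
cv2.imwrite('pics/c2.png',draw(g,'scene',2,200,150,300,300))
E
```

```text
(no output)
```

View pics/c1.png

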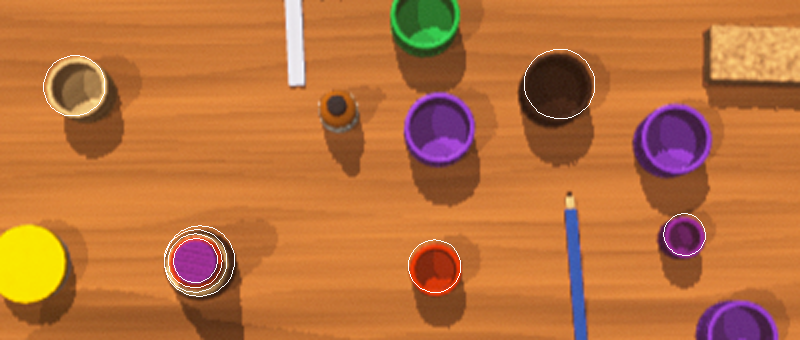

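View pics/c2.png

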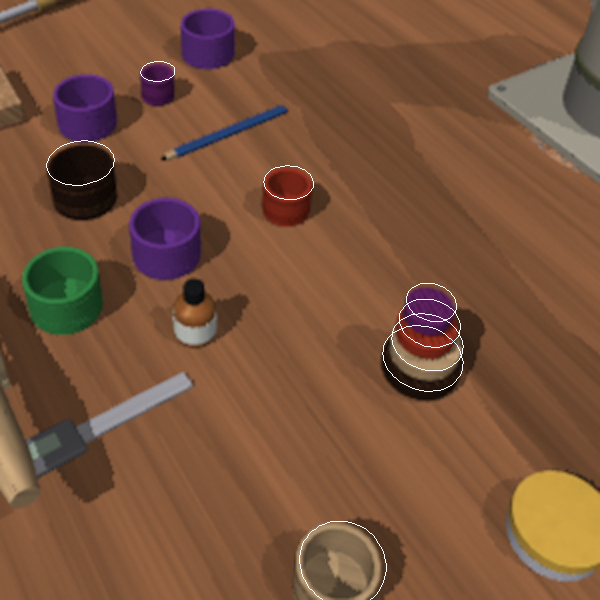

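The white predicted circles fall on the pile lids and all four box rims to within about 1–2 px in both views. The walnut box is the dark one, clear of its green and purple look-alikes. Now I'll move over the pile.

```bash
python3 - <<'E'
from h import *
print(delta((.441,.156),.17).round(4))
E
```

```text
[-0.369  -0.3376  0.0833]
```

Call:
{"fn": "arm_command", "kwargs": {"claw": [0.65,0.65,0.65,0.65,0.65,0.65,0.65,0.65], "slide": [[-0.369,-0.338,0],[-0.369,-0.338,0],[-0.369,-0.338,0],[-0.369,-0.338,0],[-0.369,-0.338,0],[-0.369,-0.338,0],[-0.369,-0.338,0],[-0.369,-0.338,0]], "roll": [0,0,0,0,0,0,0,0]}}

```text
time: 1.8
tcp_pos: [0.3927, 0.2414, 0.2536]
tool_rot: [3.141, 0.0, 2.82]
force: [0.9, 1.4, 0.3]
opening: 0.0555
```

```bash
python3 - <<'E'
from h import *
print(delta((.441,.156),.17).round(4), sensors.get_obs()['joint_positions'].round(2))
E
```

```text
[-0.0728 -0.0659  0.0836] [-0.86 -0.04  0.21  1.88  0.01  1.3   0.59]
```

Call:
{"fn": "arm_command", "kwargs": {"claw": [0.65,0.65,0.65,0.65,0.65], "slide": [[-0.073,-0.066,0.03],[-0.073,-0.066,0.05],[-0.073,-0.066,0.05],[-0.073,-0.066,0.05],[-0.073,-0.066,0.05]], "roll": [0,0,0,0,0]}}

```text
time: 2.3
tcp_pos: [0.4408, 0.1571, 0.2041]
tool_rot: [3.14, 0.0, 2.821]
force: [0.2, 0.3, -0.8]
opening: 0.0554
```

```bash
python3 - <<'E'
from h import *
print(delta((.441,.156),.10).round(4), sensors.get_obs()['joint_positions'].round(2))
f=eyes.grab_frame('scene'); s=sensors.get_obs()['tcp_pos']
p=proj('scene',np.array([s,s-[0,0,.022],s+[0.015,.045,0]])); print(p)
c=cv2.resize(f[150:400,300:550],None,fx=2.4,fy=2.4)[:,:,::-1].copy()
for q in p: cv2.circle(c,tuple(int(v) for v in (q-[300,150])*2.4),3,(0,255,255),-1)
cv2.imwrite('pics/c3.png',c)
E
```

```text
[-0.0005 -0.0012  0.1041] [-0.76  0.01  0.32  1.94 -0.    1.19  0.82]
[[429.30137591 249.37720822]
 [426.52347694 260.13912232]
 [442.7788302  273.10171688]]
```

View pics/c3.png

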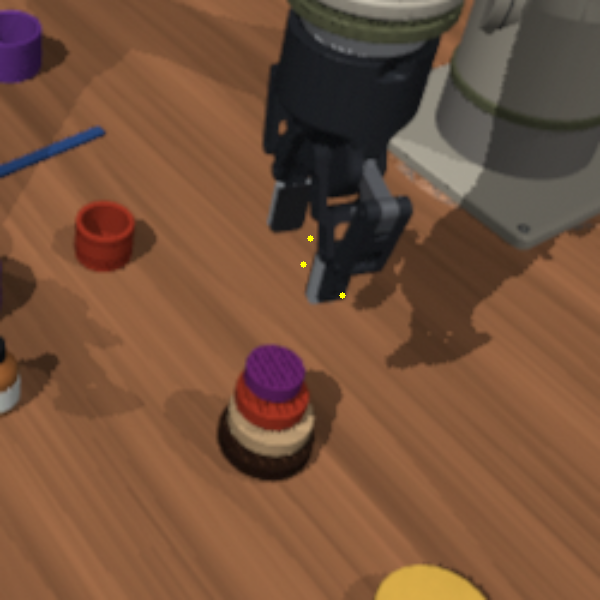

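The jaw midpoint at crop (302,264) coincides with the projected tip point, so the tips sit about 22 mm below the TCP. The pads straddle the pile. Now I'll descend.

Call:
{"fn": "arm_command", "kwargs": {"claw": [0.65,0.65,0.65,0.65,0.65,0.65], "slide": [[0,-0.001,0.04],[0,-0.001,0.07],[0,-0.001,0.09],[0,-0.001,0.1],[0,-0.001,0.107],[0,-0.001,0.107]], "roll": [0,0,0,0,0,0]}}

```text
time: 2.95
tcp_pos: [0.4406, 0.1576, 0.0976]
tool_rot: [3.139, 0.001, 2.823]
force: [0.0, -0.3, -0.0]
opening: 0.0556
```

```bash
python3 - <<'E'
from h import *
print(delta((.441,.156),.10).round(4))
f=eyes.grab_frame('scene')
c=cv2.resize(f[220:370,340:490],None,fx=4,fy=4)[:,:,::-1].copy()
cv2.imwrite('pics/c4.png',c)
f=eyes.grab_frame('top')
c=cv2.resize(f[220:370,140:290],None,fx=4,fy=4)[:,:,::-1].copy()
cv2.imwrite('pics/c5.png',c)
E
```

```text
[-0.0008 -0.0014 -0.0024]
```

View pics/c4.png

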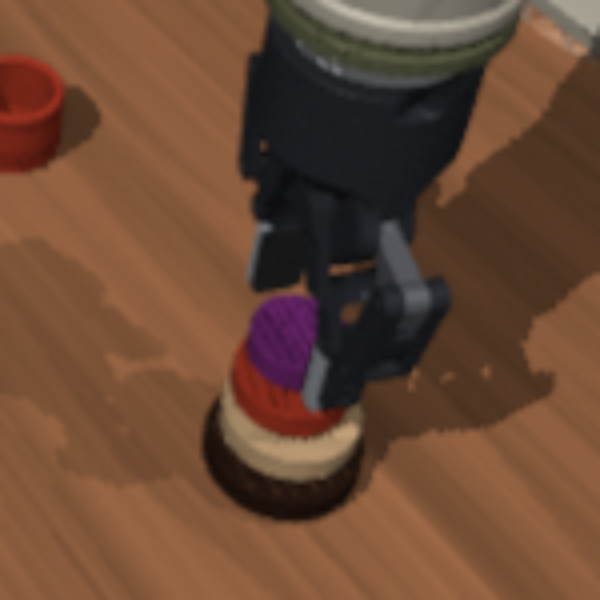

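Call:
{"fn": "arm_command", "kwargs": {"claw": [0.55,0.5,0.45,0.3,0.3,0.3], "slide": [[0,-0.001,0],[0,-0.001,0],[0,-0.001,0],[0,-0.001,0],[0,-0.001,0],[0,-0.001,0]], "roll": [0,0,0,0,0,0]}}

```text
time: 3.65
tcp_pos: [0.4416, 0.1569, 0.0992]
tool_rot: [3.137, 0.003, 2.822]
force: [-0.5, -0.3, 6.3]
opening: 0.0364
```

Call:
{"fn": "arm_command", "kwargs": {"claw": [0.3,0.3,0.3,0.3], "slide": [[0,0,-0.005],[0,0,-0.015],[0,0,-0.03],[0,0,-0.03]], "roll": [0,0,0,0]}}

```text
time: 4.05
tcp_pos: [0.4425, 0.1572, 0.1313]
tool_rot: [3.134, 0.005, 2.822]
force: [0.2, 0.8, -0.2]
opening: 0.0362
```

```bash
python3 - <<'E'
from h import *
f=eyes.grab_frame('scene')
c=cv2.resize(f[220:370,340:490],None,fx=4,fy=4)[:,:,::-1].copy()
cv2.imwrite('pics/c6.png',c)
print(delta((.461,-.305),.15).round(4))
E
```

```text
[-0.1631 -0.4326 -0.0219]
```

View pics/c6.png

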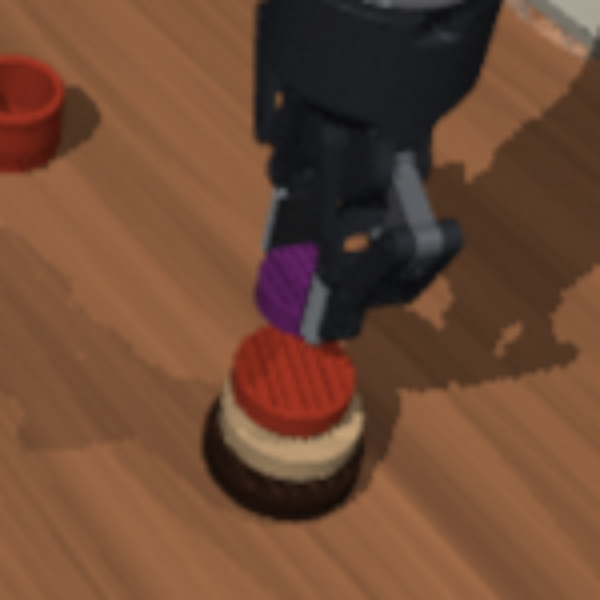

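```bash
cat >> h.py <<'E'
def overlay(name,r,tipoff=.022,under=0.0,cx=0,cy=0,hw=75,out='pics/o.png',camn='scene',s=4):
    """draw disc (radius r) with underside 'under' above fingertips, at tool-frame offset cx,cy"""
    f=eyes.grab_frame(camn); o=sensors.get_obs(); R=Ro.from_euler('xyz',o['tool_rot']).as_matrix(); t=np.linspace(0,6.283,60)
    c0=proj(camn,o['tcp_pos']+R@[0,0,tipoff])[0]; x0,y0=[int(np.clip(v-hw,0,m-2*hw)) for v,m in zip(c0,(640,480))]
    c=cv2.resize(f[y0:y0+2*hw,x0:x0+2*hw],None,fx=s,fy=s)[:,:,::-1].copy()
    for zz,col in((tipoff-under,(0,255,0)),(tipoff-under-.014,(255,255,0))):
        P=o['tcp_pos']+np.c_[cx+r*np.cos(t),cy+r*np.sin(t),0*t+zz]@R.T
        cv2.polylines(c,[((proj(camn,P)-[x0,y0]+.5)*s).astype(int)],True,col,1)
    cv2.imwrite(out,c)
E
python3 - <<'E'
from h import *
overlay('',.02,out='pics/o1.png')
E
```

```text
(no output)
```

View pics/o1.png

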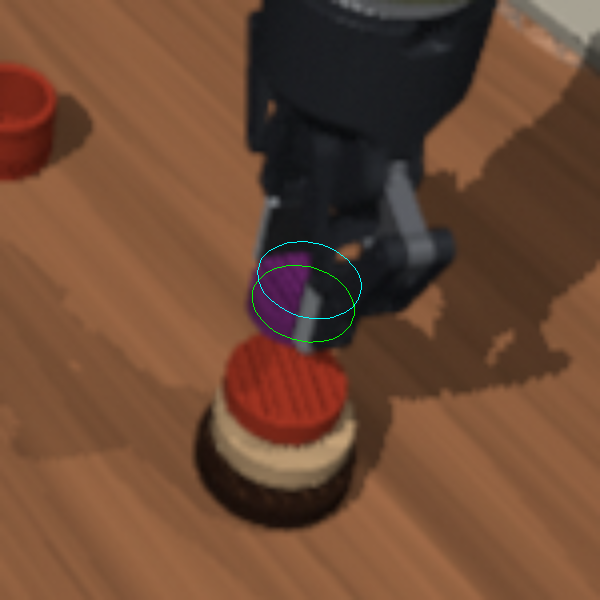

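Call:
{"fn": "arm_command", "kwargs": {"claw": [0.3,0.3,0.3,0.3,0.3,0.3,0.3,0.3], "slide": [[0,0,-0.03],[-0.01,-0.027,-0.04],[-0.025,-0.065,-0.04],[-0.04,-0.105,-0.04],[-0.055,-0.145,-0.04],[-0.07,-0.185,-0.04],[-0.085,-0.225,-0.04],[-0.1,-0.265,-0.04]], "roll": [0,0,0,0,0,0,0,0]}}

```text
time: 4.95
tcp_pos: [0.4527, -0.1279, 0.168]
tool_rot: [3.136, 0.003, 2.823]
force: [0.8, 0.4, 0.1]
opening: 0.036
```

```bash
python3 - <<'E'
from h import *
print(delta((.461,-.305),.13).round(4), sensors.get_obs()['joint_positions'].round(2))
E
```

```text
[-0.0633 -0.1657  0.0373] [-0.44  0.04  0.64  2.   -0.04  1.11  1.47]
```

Call:
{"fn": "arm_command", "kwargs": {"claw": [0.3,0.3,0.3,0.3,0.3,0.3,0.3], "slide": [[-0.016,-0.04,0],[-0.032,-0.08,0],[-0.046,-0.12,0],[-0.058,-0.152,0.02],[-0.063,-0.166,0.037],[-0.063,-0.166,0.055],[-0.063,-0.166,0.055]], "roll": [0,0,0,0,0,0,0]}}

```text
time: 5.65
tcp_pos: [0.4588, -0.3047, 0.1095]
tool_rot: [3.136, -0.002, 2.822]
force: [-0.7, 0.0, 0.4]
opening: 0.0361
```

```bash
python3 - <<'E'
from h import *
print(delta((.461,-.305),.0).round(4), sensors.get_obs()['joint_positions'].round(2))
overlay('',.02,out='pics/o2.png',hw=60,s=5)
overlay('',.02,out='pics/o3.png',camn='top',hw=60,s=5)
E
```

```text
[-2.400e-03 -1.000e-04  1.095e-01] [-0.12  0.37  0.74  1.85 -0.29  1.03  2.  ]
```

View pics/o2.png

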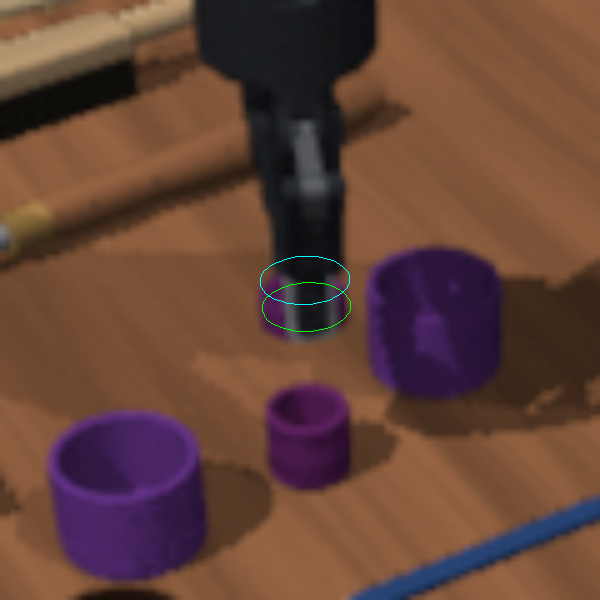

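View pics/o3.png

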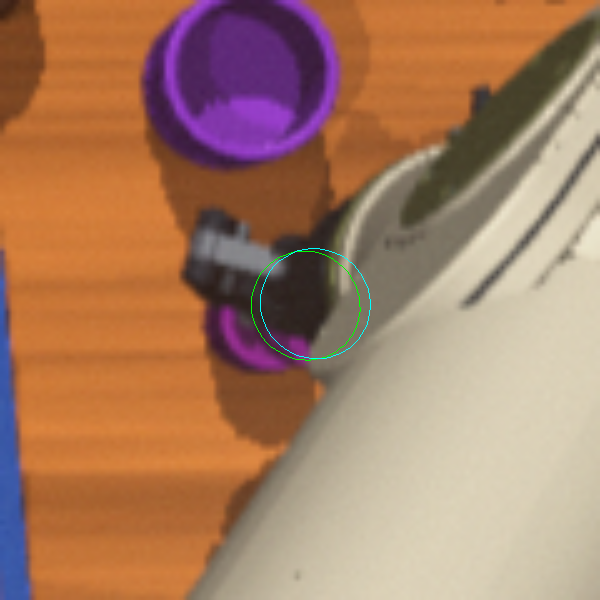

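Call:
{"fn": "arm_command", "kwargs": {"claw": [0.3,0.3,0.3,0.3,0.3,0.3], "slide": [[-0.002,0,0.012],[-0.002,0,0.024],[-0.002,0,0.034],[-0.002,0,0.04],[-0.002,0,0.044],[-0.002,0,0.044]], "roll": [0,0,0,0,0,0]}}

```text
time: 6.35
tcp_pos: [0.4622, -0.305, 0.0676]
tool_rot: [3.136, 0.001, 2.823]
force: [0.3, 0.4, -0.1]
opening: 0.0357
```

```bash
python3 - <<'E'
from h import *
print(delta((.461,-.305),.0).round(4))
overlay('',.02,out='pics/o4.png',hw=40,s=8)
E
```

```text
[ 0.0012 -0.0007  0.0676]
```

View pics/o4.png

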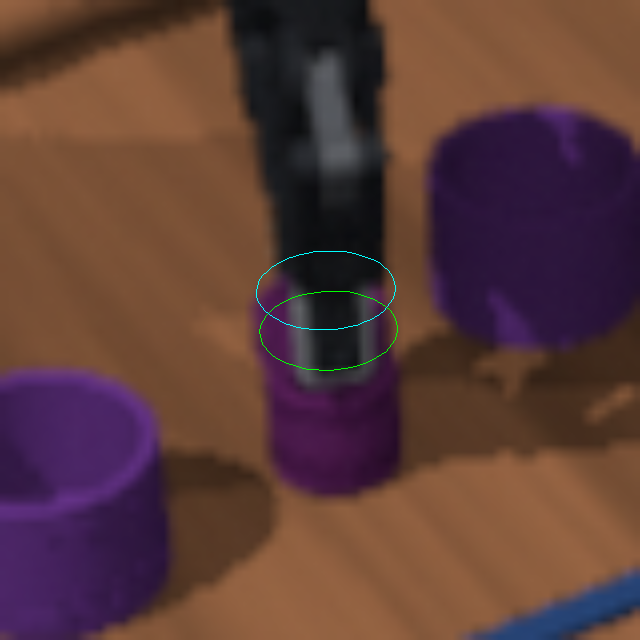

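Call:
{"fn": "arm_command", "kwargs": {"claw": [0.3,0.3,0.3,0.3], "slide": [[0.002,0,0.001],[0.002,0,0.003],[0.002,0,0.005],[0.002,0,0.005]], "roll": [0,0,0,0]}}

```text
time: 6.8
tcp_pos: [0.4604, -0.3045, 0.0628]
tool_rot: [3.136, 0.001, 2.823]
force: [-0.2, 0.3, -0.5]
opening: 0.0363
```

```bash
python3 - <<'E'
from h import *
print(delta((.461,-.305),.0).round(4))
overlay('',.02,out='pics/o5.png',hw=40,s=8)
E
```

```text
[-0.0006 -0.0007  0.0628]
```

View pics/o5.png

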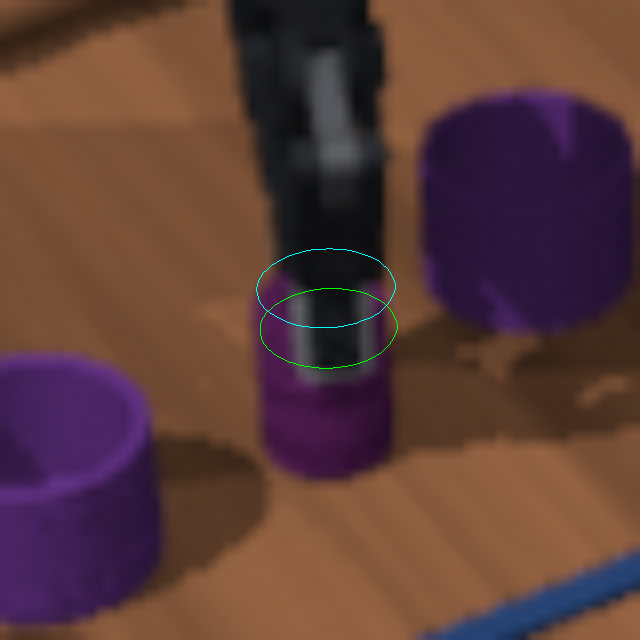

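Call:
{"fn": "arm_command", "kwargs": {"claw": [0.3,0.3,0.3], "slide": [[0,0,0.001],[0,0,0.002],[0,0,0.002]], "roll": [0,0,0]}}

```text
time: 7.15
tcp_pos: [0.4609, -0.3054, 0.0618]
tool_rot: [3.137, 0.003, 2.822]
force: [-1.8, 0.6, 7.8]
opening: 0.0359
```

Contact shows as about 8 N upward. I'll open the fingers slowly.

Call:
{"fn": "arm_command", "kwargs": {"claw": [0.45,0.5,0.55,0.6,0.65,0.65], "slide": [[0,0,0],[0,0,0],[0,0,0],[0,0,0],[0,0,0],[0,0,0]], "roll": [0,0,0,0,0,0]}}

```text
time: 7.75
tcp_pos: [0.4608, -0.3053, 0.0617]
tool_rot: [3.137, 0.003, 2.822]
force: [0.5, -0.7, -0.4]
opening: 0.0555
```

Call:
{"fn": "arm_command", "kwargs": {"claw": [0.65,0.65,0.65,0.65,0.65,0.65], "slide": [[0,0,-0.015],[0,0,-0.04],[0,0,-0.08],[0.01,0.03,-0.12],[0.025,0.07,-0.12],[0.04,0.11,-0.12]], "roll": [0,0,0,0,0,0]}}

```text
time: 8.35
tcp_pos: [0.4573, -0.1883, 0.1843]
tool_rot: [3.136, 0.006, 2.821]
force: [0.3, 0.3, -0.5]
opening: 0.0554
```

```bash
python3 - <<'E'
from h import *
f=eyes.grab_frame('scene')
c=cv2.resize(f[150:230,230:330],None,fx=6,fy=6)[:,:,::-1].copy(); cv2.imwrite('pics/s6.png',c)
c=cv2.resize(f[270:370,340:490],None,fx=5,fy=5)[:,:,::-1].copy(); 
t=np.linspace(0,6.283,60)
for x,y,z,r in((.4415,.160,.066,.025),(.442,.163,.044,.0295)):
    p=proj('scene',np.c_[x+r*np.cos(t),y+r*np.sin(t),0*t+z]);cv2.polylines(c,[((p-[340,270]+.5)*5).astype(int)],True,(0,255,0),1)
cv2.imwrite('pics/s7.png',c)
g=eyes.grab_frame('top'); cv2.imwrite('pics/t7.png',cv2.resize(g[250:340,170:270],None,fx=6,fy=6)[:,:,::-1])
print([ (n,c,d['centre'].round(4),d['confidence']) for n in('lid_padauk_center','lid_maple_center') for c in('scene','top') for d in eyes.mark_of(n,c) ])
print(delta((.442,.160),.15).round(4))
E
```

```text
Traceback (most recent call last):
AttributeError: 'list' object has no attribute 'round'. Did you mean: 'count'?
```

View pics/s6.png

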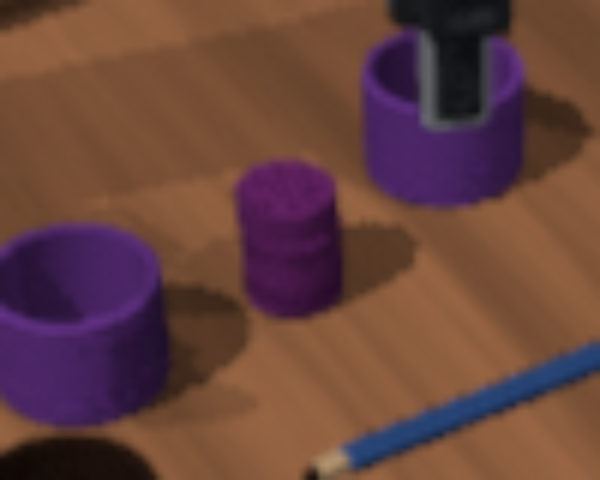

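View pics/s7.png

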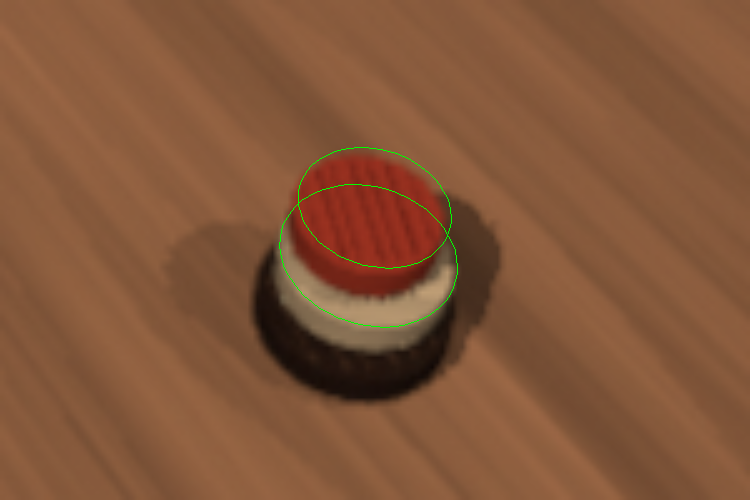

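View pics/t7.png

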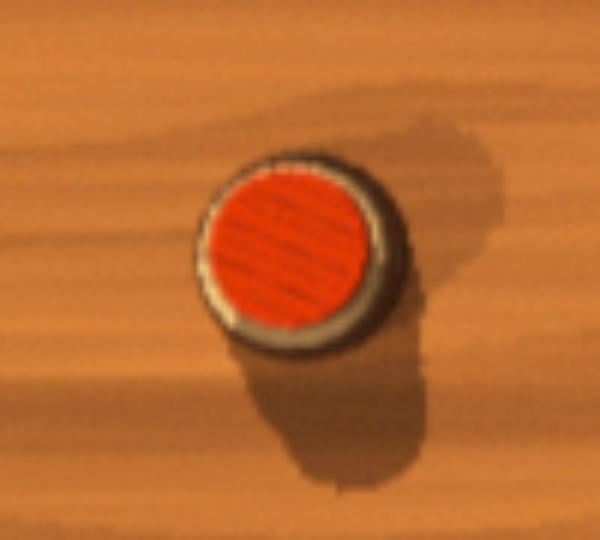

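The purpleheart lid sits level on its box, aligned at crop (287,190) over (292,265). Padauk is next.

```bash
python3 - <<'E'
from h import *
g=cv2.imread('pics/t7.png')[:,:,::-1].astype(int)
m=((g[:,:,0]>150)&(g[:,:,1]<90)).astype(np.uint8)
n,l,st,ce=cv2.connectedComponentsWithStats(m); i=1+st[1:,4].argmax(); u=(ce[i]+.5)/6-.5+[170,250]; print(st[i],u,back('top',u,.066))
c=back('top',u,.066)[0]
print(delta(c[:2],.15).round(4))
E
```

```text
[  211   172   157   159 19362] [217.78528389 291.16443721] [[0.43909387 0.15872547 0.066     ]]
[0.1243 0.3221 0.035 ]
```

Call:
{"fn": "arm_command", "kwargs": {"claw": [0.75,0.75,0.75,0.75,0.75,0.75,0.75,0.75], "slide": [[0.016,0.042,0],[0.032,0.085,0],[0.048,0.127,0],[0.065,0.17,0],[0.081,0.213,0],[0.1,0.26,0],[0.115,0.302,0],[0.123,0.323,0.02]], "roll": [0,0,0,0,0,0,0,0]}}

```text
time: 9.3
tcp_pos: [0.442, 0.1627, 0.1674]
tool_rot: [3.131, 0.007, 2.829]
force: [1.0, -0.1, -0.3]
opening: 0.064
```

```bash
python3 - <<'E'
from h import *
print(delta((.4405,.1595),.0755).round(4))
E
```

```text
[ 0.0011 -0.0045  0.0919]
```

Call:
{"fn": "arm_command", "kwargs": {"claw": [0.75,0.75,0.75,0.75,0.75,0.75], "slide": [[0.001,-0.0045,0.02],[0.001,-0.0045,0.045],[0.001,-0.0045,0.07],[0.001,-0.0045,0.082],[0.001,-0.0045,0.091],[0.001,-0.0045,0.092]], "roll": [0,0,0,0,0,0]}}

```text
time: 9.9
tcp_pos: [0.4408, 0.159, 0.0751]
tool_rot: [3.131, 0.007, 2.828]
force: [-0.4, -1.4, 0.3]
opening: 0.0638
```

```bash
python3 - <<'E'
from h import *
print(delta((.4405,.1595),.0755).round(4))
overlay('',.025,out='pics/o6.png')
E
```

```text
[ 0.0005  0.0004 -0.0004]
```

View pics/o6.png

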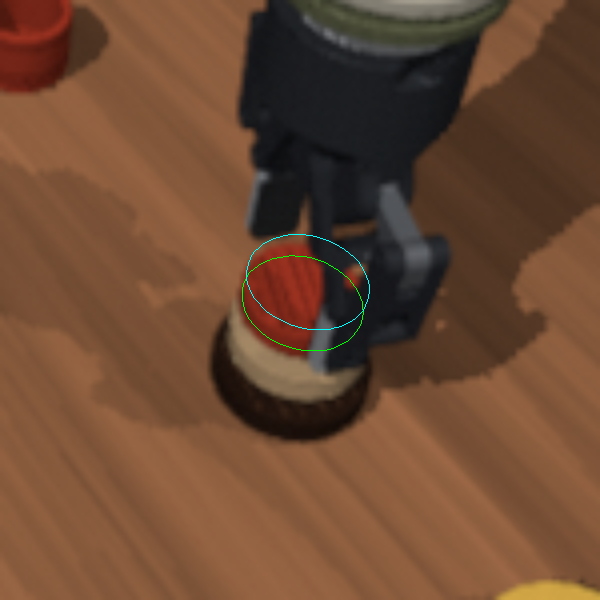

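Well centred. I'll close and lift.

Call:
{"fn": "arm_command", "kwargs": {"claw": [0.68,0.62,0.56,0.4,0.4,0.4], "slide": [[0,0,0],[0,0,0],[0,0,0],[0,0,0],[0,0,0],[0,0,0]], "roll": [0,0,0,0,0,0]}}

```text
time: 10.55
tcp_pos: [0.4417, 0.1594, 0.0769]
tool_rot: [3.129, 0.008, 2.828]
force: [-2.9, -1.9, 12.3]
opening: 0.0459
```

Call:
{"fn": "arm_command", "kwargs": {"claw": [0.4,0.4,0.4,0.4], "slide": [[0,0,-0.005],[0,0,-0.02],[0,0,-0.05],[0,0,-0.08]], "roll": [0,0,0,0]}}

```text
time: 10.95
tcp_pos: [0.4405, 0.1584, 0.1579]
tool_rot: [3.13, 0.008, 2.828]
force: [0.8, -0.4, 0.2]
opening: 0.0462
```

```bash
python3 - <<'E'
from h import *
overlay('',.025,out='pics/o7.png')
print(delta((.434,-.064),.12).round(4))
E
```

```text
[-0.0601 -0.2158  0.0399]
```

View pics/o7.png

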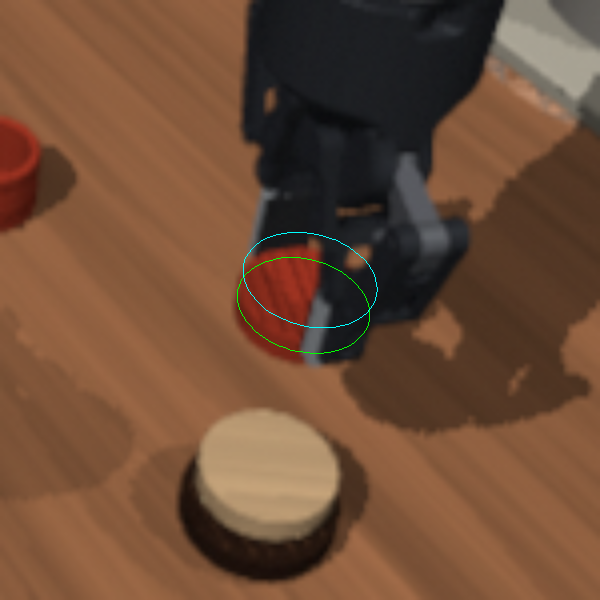

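Call:
{"fn": "arm_command", "kwargs": {"claw": [0.4,0.4,0.4,0.4,0.4,0.4,0.4,0.4], "slide": [[-0.01,-0.035,0],[-0.02,-0.075,0],[-0.033,-0.118,0],[-0.045,-0.161,0],[-0.057,-0.2,0.01],[-0.06,-0.217,0.03],[-0.06,-0.217,0.05],[-0.06,-0.217,0.05]], "roll": [0,0,0,0,0,0,0,0]}}

```text
time: 11.8
tcp_pos: [0.4322, -0.0654, 0.1083]
tool_rot: [3.126, 0.009, 2.826]
force: [0.2, 0.7, -0.3]
opening: 0.046
```

```bash
python3 - <<'E'
from h import *
overlay('',.025,out='pics/o8.png',hw=50,s=6)
print(delta((.433,-.065),.12).round(4))
E
```

```text
[-0.0001  0.0002 -0.0105]
```

View pics/o8.png

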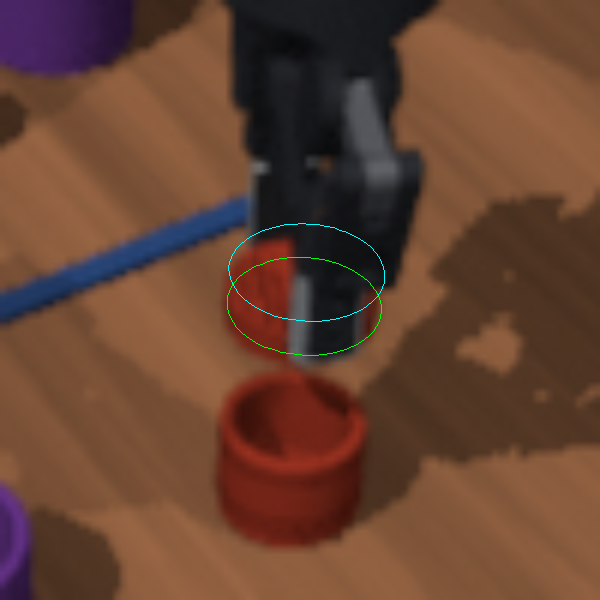

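Call:
{"fn": "arm_command", "kwargs": {"claw": [0.4,0.4,0.4,0.4,0.4,0.4,0.4], "slide": [[0,0,0.012],[0,0,0.024],[0,0,0.034],[0,0,0.039],[0,0,0.042],[0,0,0.0435],[0,0,0.0445]], "roll": [0,0,0,0,0,0,0]}}

```text
time: 12.55
tcp_pos: [0.4338, -0.0645, 0.0651]
tool_rot: [3.126, 0.01, 2.827]
force: [-0.9, -0.2, 3.2]
opening: 0.0459
```

```bash
python3 - <<'E'
from h import *
overlay('',.025,out='pics/o9.png',hw=40,s=8)
print(delta((.433,-.065),.06).round(4))
E
```

```text
[ 0.0007 -0.0008  0.0052]
```

View pics/o9.png

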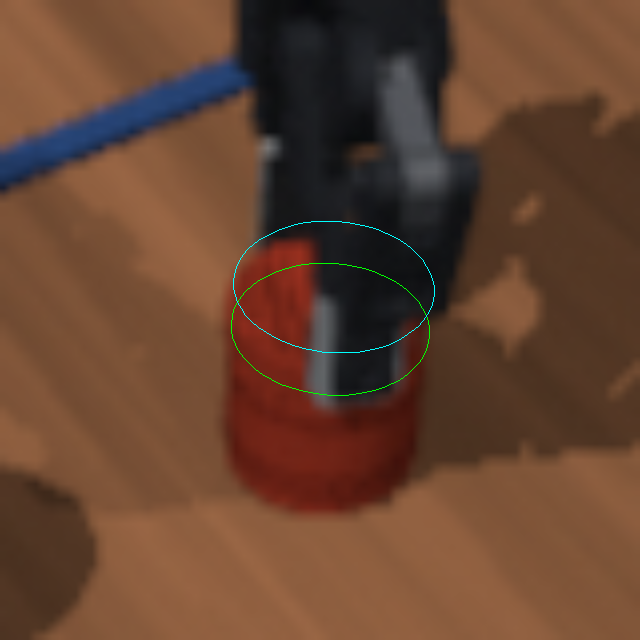

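Call:
{"fn": "arm_command", "kwargs": {"claw": [0.4,0.4,0.57,0.62,0.67,0.72,0.75,0.75], "slide": [[0,0,0.001],[0,0,0.001],[0,0,0.001],[0,0,0.001],[0,0,0.001],[0,0,0.001],[0,0,0.001],[0,0,0.001]], "roll": [0,0,0,0,0,0,0,0]}}

```text
time: 13.4
tcp_pos: [0.4339, -0.0646, 0.0642]
tool_rot: [3.126, 0.01, 2.827]
force: [0.5, 0.2, 0.8]
opening: 0.0639
```

Call:
{"fn": "arm_command", "kwargs": {"claw": [0.75,0.75,0.75,0.75,0.75,0.75,0.75], "slide": [[0,0,-0.015],[0,0,-0.04],[0,0,-0.08],[0,0,-0.11],[-0.015,-0.04,-0.12],[-0.03,-0.08,-0.12],[-0.045,-0.12,-0.12]], "roll": [0,0,0,0,0,0,0]}}

```text
time: 14.1
tcp_pos: [0.438, -0.1954, 0.1835]
tool_rot: [3.125, 0.012, 2.828]
force: [1.8, 0.5, -0.0]
opening: 0.0642
```

```bash
python3 - <<'E'
from h import *
f=eyes.grab_frame('scene')
a=cv2.resize(f[210:290,300:400],None,fx=4,fy=4)[:,:,::-1].copy()
g=eyes.grab_frame('top'); b=cv2.resize(g[250:340,170:270],None,fx=4,fy=4)[:,:,::-1]
k=np.zeros((360,800,3),np.uint8);k[:320,:400]=a;k[:360,400:]=b
cv2.imwrite('pics/m1.png',k)
g=g.astype(int)
w=g[250:340,170:270]; m=((w[:,:,0]-w[:,:,2]<95)&(w[:,:,0]>150)).astype(np.uint8)
n,l,st,ce=cv2.connectedComponentsWithStats(m); i=1+st[1:,4].argmax(); u=ce[i]+[170,250]; print(st[i],u,back('top',u,.044))
for n in('lid_maple_center','box_maple_mouth'):
  for c in('scene','top'):
    print(n,c,[(np.round(d['centre'],4),d['confidence']) for d in eyes.mark_of(n,c)])
E
```

```text
[58 30  3  3  3] [229. 281.] [[0.45868921 0.14102332 0.044     ]]
lid_maple_center scene [(array([0.4467, 0.1649, 0.0308]), 0.73)]
lid_maple_center top [(array([0.4439, 0.1626, 0.0308]), 0.97)]
box_maple_mouth scene [(array([0.6102, 0.2837, 0.045 ]), 0.82)]
box_maple_mouth top [(array([0.6136, 0.2789, 0.0482]), 0.61)]
```

View pics/m1.png

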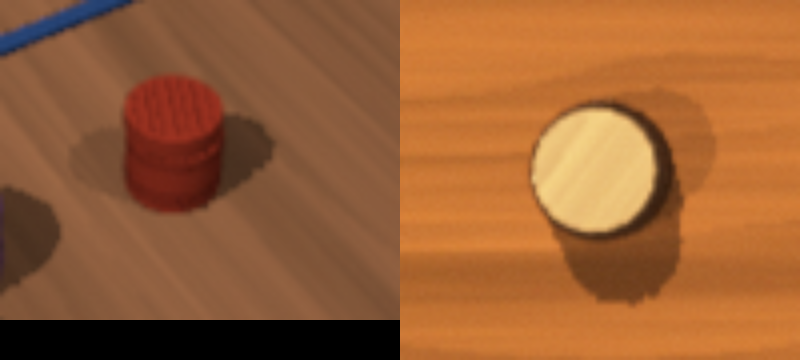

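The padauk lid is seated and aligned. Maple is next.

```bash
python3 - <<'E'
from h import *
print(back('top',[218.0,292.4],.044))
print(delta((.4415,.162),.15).round(4))
E
```

```text
[[0.43735819 0.16183616 0.044     ]]
[0.1062 0.3383 0.0369]
```

Call:
{"fn": "arm_command", "kwargs": {"claw": [0.9,0.9,0.9,0.9,0.9,0.9,0.9,0.9], "slide": [[0.013,0.042,0],[0.027,0.085,0],[0.041,0.128,0],[0.055,0.172,0],[0.068,0.215,0],[0.083,0.26,0],[0.097,0.305,0],[0.107,0.338,0.01]], "roll": [0,0,0,0,0,0,0,0]}}

```text
time: 15.2
tcp_pos: [0.4395, 0.1664, 0.1779]
tool_rot: [3.123, 0.011, 2.833]
force: [0.9, -0.2, -0.5]
opening: 0.0768
```

```bash
python3 - <<'E'
from h import *
print(delta((.440,.162),.053).round(4))
E
```

```text
[-0.0004 -0.0063  0.1248]
```

Call:
{"fn": "arm_command", "kwargs": {"claw": [0.9,0.9,0.9,0.9,0.9,0.9,0.9], "slide": [[0,-0.006,0.03],[0,-0.006,0.06],[0,-0.006,0.085],[0,-0.006,0.105],[0,-0.006,0.118],[0,-0.006,0.125],[0,-0.006,0.125]], "roll": [0,0,0,0,0,0,0]}}

```text
time: 15.9
tcp_pos: [0.4393, 0.1628, 0.0525]
tool_rot: [3.124, 0.01, 2.834]
force: [1.0, 0.8, 0.5]
opening: 0.0768
```

```bash
python3 - <<'E'
from h import *
print(delta((.440,.162),.053).round(4))
overlay('',.0295,out='pics/o10.png')
E
```

```text
[-0.001  -0.0005 -0.0005]
```

View pics/o10.png

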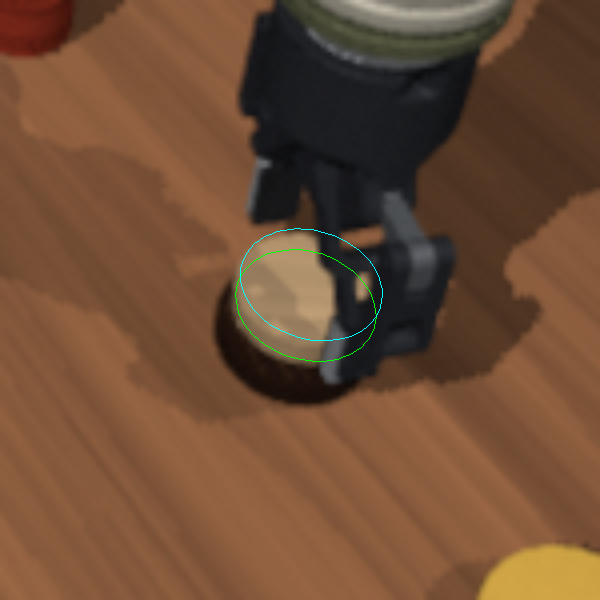

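Call:
{"fn": "arm_command", "kwargs": {"claw": [0.8,0.74,0.68,0.5,0.5,0.5,0.5], "slide": [[0,0,0],[0,0,0],[0,0,0],[0,0,0],[0,0,0],[0,0,0],[0,0,0]], "roll": [0,0,0,0,0,0,0]}}

```text
time: 16.65
tcp_pos: [0.4401, 0.163, 0.0543]
tool_rot: [3.122, 0.011, 2.833]
force: [-4.8, -2.3, 15.2]
opening: 0.0548
```

Call:
{"fn": "arm_command", "kwargs": {"claw": [0.5,0.5,0.5,0.5], "slide": [[0,0,-0.005],[0,0,-0.02],[0,0,-0.05],[0,0,-0.09]], "roll": [0,0,0,0]}}

```text
time: 17.05
tcp_pos: [0.4377, 0.1609, 0.1444]
tool_rot: [3.124, 0.01, 2.833]
force: [0.6, 1.3, -1.1]
opening: 0.0547
```

```bash
python3 - <<'E'
from h import *
overlay('',.0295,out='pics/o11.png')
print(delta((.612,.281),.12).round(4))
E
```

```text
[-0.1262  0.1645  0.0374]
```

View pics/o11.png

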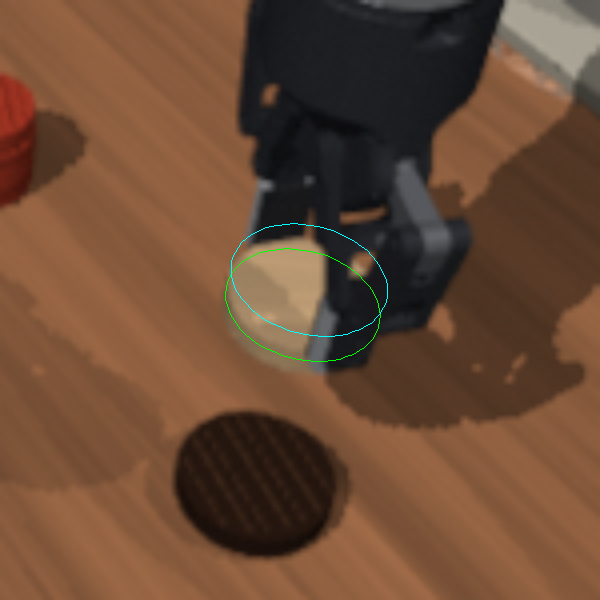

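Call:
{"fn": "arm_command", "kwargs": {"claw": [0.5,0.5,0.5,0.5,0.5,0.5,0.5,0.5], "slide": [[-0.018,0.024,0],[-0.042,0.055,0],[-0.068,0.088,0],[-0.094,0.122,0],[-0.117,0.152,0],[-0.126,0.164,0.01],[-0.126,0.164,0.025],[-0.126,0.164,0.025]], "roll": [0,0,0,0,0,0,0,0]}}

```text
time: 17.9
tcp_pos: [0.6097, 0.2793, 0.1293]
tool_rot: [3.121, 0.013, 2.832]
force: [-0.8, -0.2, -0.0]
opening: 0.055
```

```bash
python3 - <<'E'
from h import *
overlay('',.0295,out='pics/o12.png',hw=70,s=4)
overlay('',.0295,out='pics/o13.png',hw=60,s=5,camn='top')
print(delta((.612,.281),.068).round(4))
E
```

```text
[-0.      0.0005  0.064 ]
```

View pics/o12.png

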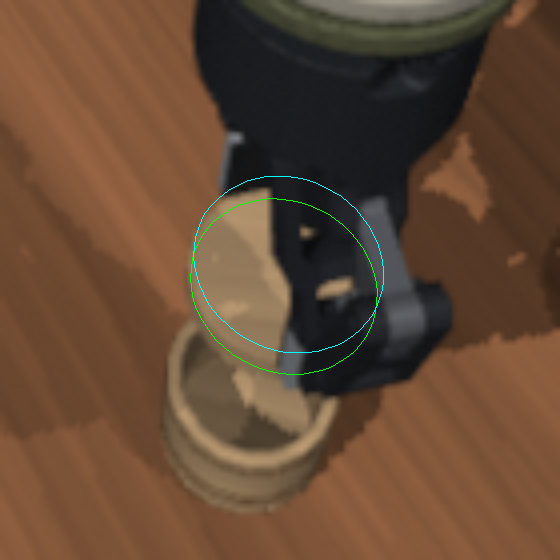

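View pics/o13.png

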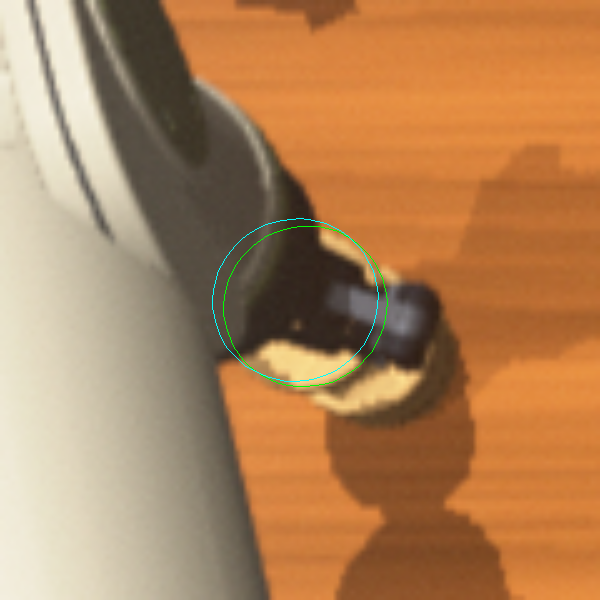

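Call:
{"fn": "arm_command", "kwargs": {"claw": [0.5,0.5,0.5,0.5,0.5,0.5,0.5], "slide": [[0,0,0.012],[0,0,0.024],[0,0,0.036],[0,0,0.046],[0,0,0.052],[0,0,0.055],[0,0,0.056]], "roll": [0,0,0,0,0,0,0]}}

```text
time: 18.7
tcp_pos: [0.6117, 0.2804, 0.0757]
tool_rot: [3.118, 0.015, 2.832]
force: [0.2, 0.0, -0.1]
opening: 0.0549
```

```bash
python3 - <<'E'
from h import *
overlay('',.0295,out='pics/o14.png',hw=50,s=6)
print(delta((.612,.281),.068).round(4))
E
```

```text
[0.0001 0.0005 0.0079]
```

View pics/o14.png

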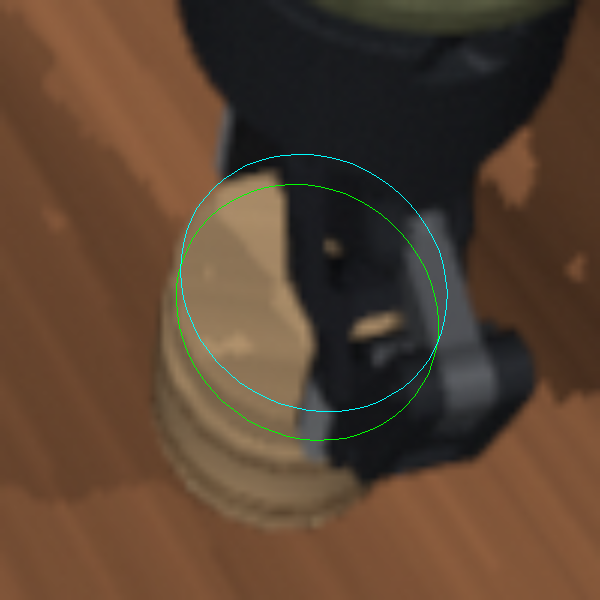

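Call:
{"fn": "arm_command", "kwargs": {"claw": [0.5,0.5,0.5,0.5,0.5,0.5], "slide": [[-0.002,0,0.002],[-0.002,0,0.004],[-0.002,0,0.006],[-0.002,0,0.007],[-0.002,0,0.008],[-0.002,0,0.008]], "roll": [0,0,0,0,0,0]}}

```text
time: 19.35
tcp_pos: [0.6139, 0.2799, 0.0686]
tool_rot: [3.118, 0.015, 2.831]
force: [-2.1, -1.1, 5.3]
opening: 0.0548
```

```bash
python3 - <<'E'
from h import *
overlay('',.0295,out='pics/o15.png',hw=50,s=6)
print(delta((.612,.281),.068).round(4))
E
```

```text
[0.0022 0.0004 0.0006]
```

View pics/o15.png

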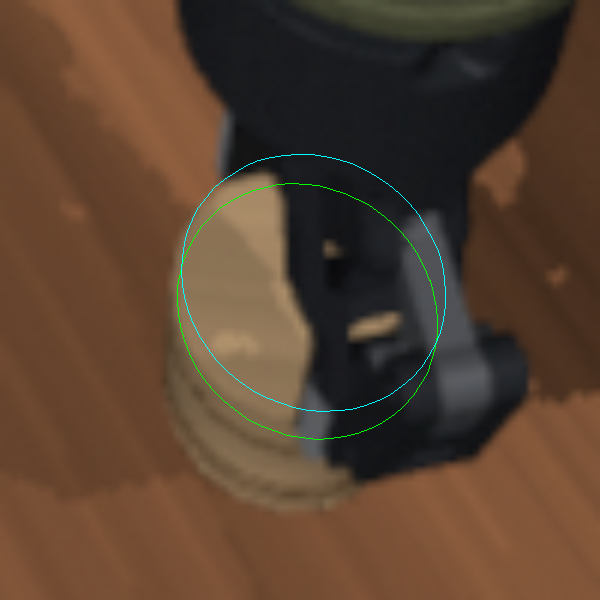

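Contact, and aligned. I'll release slowly.

Call:
{"fn": "arm_command", "kwargs": {"claw": [0.5,0.65,0.7,0.75,0.8,0.85,0.88,0.88], "slide": [[0,0,0.0005],[0,0,0.0005],[0,0,0.0005],[0,0,0.0005],[0,0,0.0005],[0,0,0.0005],[0,0,0.0005],[0,0,0.0005]], "roll": [0,0,0,0,0,0,0,0]}}

```text
time: 20.2
tcp_pos: [0.614, 0.2799, 0.0681]
tool_rot: [3.118, 0.015, 2.831]
force: [-0.0, 0.1, 1.2]
opening: 0.0752
```

Call:
{"fn": "arm_command", "kwargs": {"claw": [0.9,0.95,1.0,1.0,1.0,1.0,1.0], "slide": [[0,0,-0.015],[0,0,-0.04],[0,0,-0.08],[0.02,0.02,-0.1],[0.05,0.03,-0.1],[0.08,0.04,-0.1],[0.12,0.05,-0.1]], "roll": [0,0,0,0,0,0,0]}}

```text
time: 20.9
tcp_pos: [0.513, 0.3623, 0.169]
tool_rot: [3.117, 0.016, 2.83]
force: [-0.5, 1.4, 0.8]
opening: 0.0852
```

```bash
python3 - <<'E'
from h import *
f=eyes.grab_frame('scene'); g=eyes.grab_frame('top')
a=cv2.resize(f[390:480,320:420],None,fx=4,fy=4)[:,:,::-1].copy()
b=cv2.resize(g[250:340,170:270],None,fx=4,fy=4)[:,:,::-1]
cv2.imwrite('pics/m2.png',np.hstack([a,b]))
for n in('lid_walnut_center',):
  for c in('scene','top'):
    print(n,c,[(np.round(d['centre'],4),d['confidence']) for d in eyes.mark_of(n,c)])
print(delta((.440,.162),.035).round(4))
E
```

```text
lid_walnut_center scene [(array([0.4427, 0.1635, 0.0126]), 0.57)]
lid_walnut_center top [(array([0.4415, 0.1674, 0.0114]), 0.69)]
[ 0.0099 -0.217   0.1282]
```

View pics/m2.png

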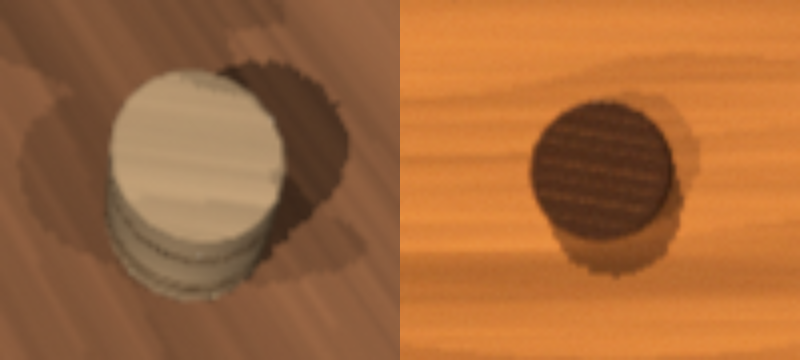

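```bash
python3 - <<'E'
from h import *
print(back('top',[219.6,292.0],.022))
print(delta((.441,.1635),.030).round(4))
E
```

```text
[[0.4386513  0.16226747 0.022     ]]
[ 0.0095 -0.2154  0.1332]
```

Call:
{"fn": "arm_command", "kwargs": {"claw": [1,1,1,1,1,1,1,1], "slide": [[0.002,-0.04,0],[0.004,-0.085,0],[0.006,-0.13,0],[0.008,-0.17,0],[0.01,-0.205,0.01],[0.01,-0.216,0.03],[0.01,-0.216,0.06],[0.01,-0.216,0.08]], "roll": [0,0,0,0,0,0,0,0]}}

```text
time: 21.9
tcp_pos: [0.4398, 0.1602, 0.0827]
tool_rot: [3.116, 0.016, 2.83]
force: [0.2, 0.3, 0.2]
opening: 0.0854
```

```bash
python3 - <<'E'
from h import *
print(delta((.4405,.163),.030).round(4))
overlay('',.034,out='pics/o16.png',under=-.03)
E
```

```text
[0.001  0.0015 0.0527]
```

View pics/o16.png

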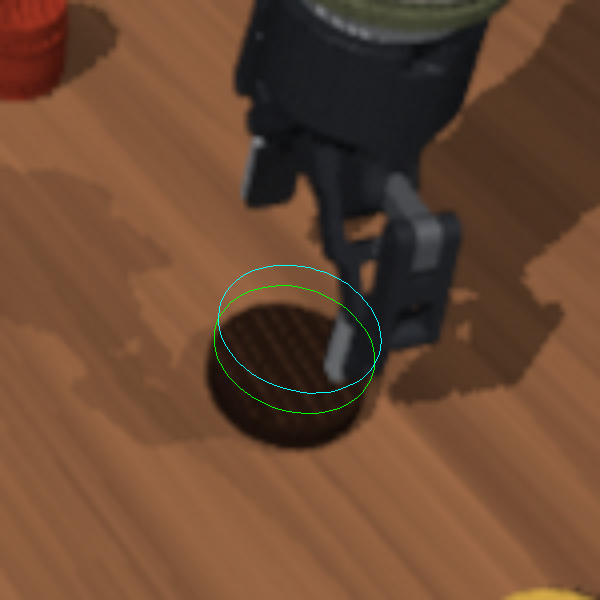

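Call:
{"fn": "arm_command", "kwargs": {"claw": [1,1,1,1,1], "slide": [[0.001,0.0015,0.015],[0.001,0.0015,0.03],[0.001,0.0015,0.043],[0.001,0.0015,0.052],[0.001,0.0015,0.053]], "roll": [0,0,0,0,0]}}

```text
time: 22.45
tcp_pos: [0.4389, 0.162, 0.0266]
tool_rot: [3.12, 0.013, 2.83]
force: [-0.1, -0.3, 0.2]
opening: 0.0852
```

Call:
{"fn": "arm_command", "kwargs": {"claw": [0.92,0.86,0.8,0.6,0.6,0.6,0.6], "slide": [[0,0,0],[0,0,0],[0,0,0],[0,0,0],[0,0,0],[0,0,0],[0,0,0]], "roll": [0,0,0,0,0,0,0]}}

```text
time: 23.15
tcp_pos: [0.4393, 0.1621, 0.0277]
tool_rot: [3.119, 0.013, 2.83]
force: [-5.0, -2.3, 14.2]
opening: 0.0644
```

Call:
{"fn": "arm_command", "kwargs": {"claw": [0.85,0.95,0.95,0.95,0.8,0.6,0.6,0.6], "slide": [[0,0,0],[0,0,0],[0,0,-0.003],[0,0,-0.003],[0,0,-0.003],[0,0,-0.003],[0,0,-0.003],[0,0,-0.003]], "roll": [0,0,0,0,0,0,0,0]}}

```text
time: 23.95
tcp_pos: [0.4393, 0.1621, 0.0315]
tool_rot: [3.119, 0.013, 2.83]
force: [-6.2, -1.4, 15.4]
opening: 0.0638
```

Call:
{"fn": "arm_command", "kwargs": {"claw": [0.6,0.6,0.6,0.6,0.6], "slide": [[0,0,-0.005],[0,0,-0.02],[0,0,-0.05],[0,0,-0.09],[0,0,-0.12]], "roll": [0,0,0,0,0]}}

```text
time: 24.45
tcp_pos: [0.4373, 0.1598, 0.1535]
tool_rot: [3.119, 0.013, 2.829]
force: [0.3, 0.3, -1.0]
opening: 0.0636
```

```bash
python3 - <<'E'
from h import *
overlay('',.034,out='pics/o17.png')
print(delta((.607,-.187),.13).round(4), sensors.get_obs()['joint_positions'].round(2))
E
```

```text
[-0.266  -0.28    0.0244] [-0.88  0.03  0.45  2.03 -0.03  1.06  0.84]
```

View pics/o17.png

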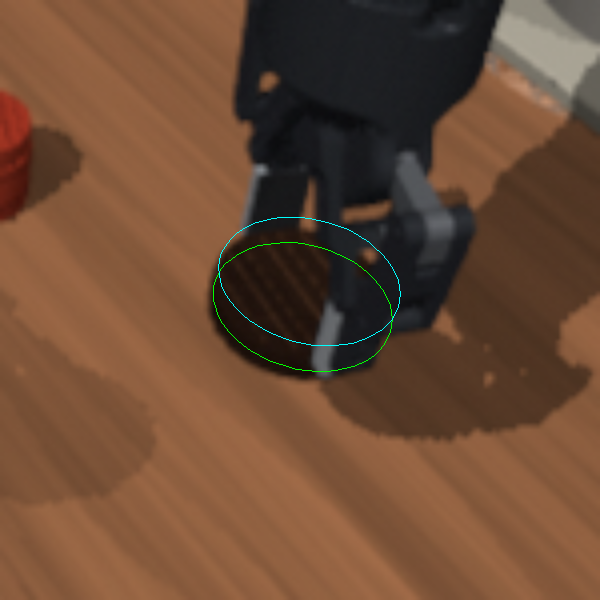

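Call:
{"fn": "arm_command", "kwargs": {"claw": [0.6,0.6,0.6,0.6,0.6,0.6,0.6,0.6], "slide": [[-0.018,-0.02,0],[-0.045,-0.048,0],[-0.075,-0.08,0],[-0.107,-0.112,0],[-0.138,-0.145,0],[-0.17,-0.178,0],[-0.2,-0.21,0],[-0.228,-0.24,0]], "roll": [0,0,0,0,0,0,0,0]}}

```text
time: 25.3
tcp_pos: [0.583, -0.1396, 0.1544]
tool_rot: [3.114, 0.017, 2.829]
force: [0.3, 0.9, 0.5]
opening: 0.0637
```

```bash
python3 - <<'E'
from h import *
print(delta((.607,-.187),.12).round(4), sensors.get_obs()['joint_positions'].round(2))
E
```

```text
[-0.0369 -0.0386  0.034 ] [-0.38  0.39  0.68  1.7  -0.3   1.13  1.65]
```

Call:
{"fn": "arm_command", "kwargs": {"claw": [0.6,0.6,0.6,0.6,0.6,0.6], "slide": [[-0.02,-0.02,0],[-0.034,-0.036,0.01],[-0.037,-0.0385,0.022],[-0.037,-0.0385,0.034],[-0.037,-0.0385,0.034],[-0.037,-0.0385,0.034]], "roll": [0,0,0,0,0,0]}}

```text
time: 25.9
tcp_pos: [0.607, -0.1854, 0.1198]
tool_rot: [3.114, 0.016, 2.831]
force: [0.2, 0.4, -0.2]
opening: 0.0638
```

```bash
python3 - <<'E'
from h import *
print(delta((.607,-.187),.12).round(4))
overlay('',.034,out='pics/o18.png',hw=50,s=6)
E
```

```text
[-0.0005 -0.0015 -0.0002]
```

View pics/o18.png

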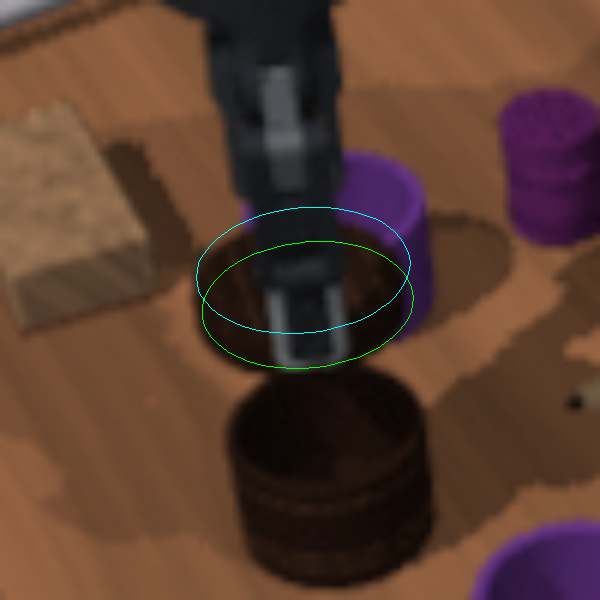

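Call:
{"fn": "arm_command", "kwargs": {"claw": [0.6,0.6,0.6,0.6,0.6,0.6], "slide": [[0.001,-0.001,0.012],[0.001,-0.001,0.024],[0.001,-0.001,0.034],[0.001,-0.001,0.039],[0.001,-0.001,0.041],[0.001,-0.001,0.041]], "roll": [0,0,0,0,0,0]}}

```text
time: 26.55
tcp_pos: [0.607, -0.1856, 0.0791]
tool_rot: [3.114, 0.016, 2.83]
force: [-0.0, -0.9, -0.0]
opening: 0.0634
```

```bash
python3 - <<'E'
from h import *
print(delta((.607,-.187),.0715).round(4))
overlay('',.034,out='pics/o19.png',hw=50,s=6)
E
```

```text
[-0.0003 -0.0015  0.0075]
```

View pics/o19.png

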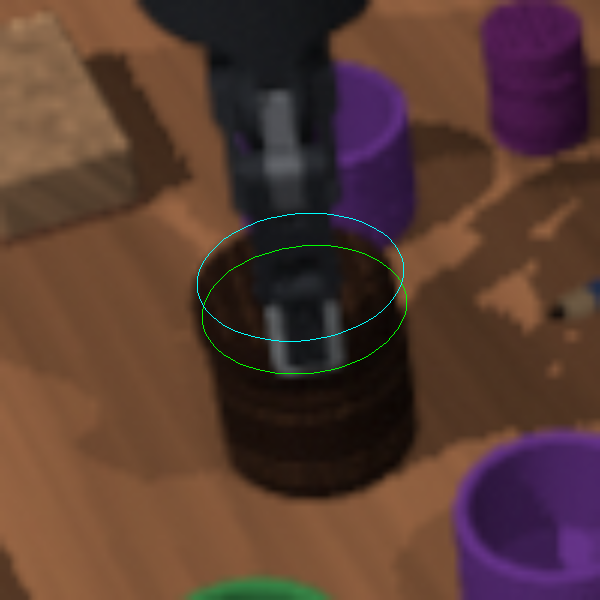

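Call:
{"fn": "arm_command", "kwargs": {"claw": [0.6,0.6,0.6,0.6,0.6,0.6], "slide": [[0.001,-0.001,0.002],[0.001,-0.001,0.004],[0.001,-0.001,0.006],[0.001,-0.001,0.007],[0.001,-0.001,0.0075],[0.001,-0.001,0.0075]], "roll": [0,0,0,0,0,0]}}

```text
time: 27.2
tcp_pos: [0.6061, -0.1862, 0.0719]
tool_rot: [3.114, 0.017, 2.83]
force: [-0.5, 0.7, -1.0]
opening: 0.0638
```

```bash
python3 - <<'E'
from h import *
print(delta((.607,-.187),.0715).round(4))
overlay('',.034,out='pics/o20.png',hw=50,s=6)
E
```

```text
[-0.0011 -0.0005  0.0005]
```

View pics/o20.png

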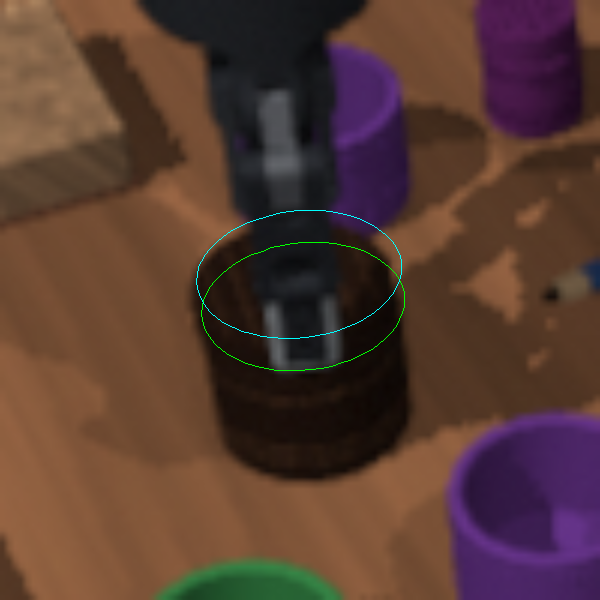

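Call:
{"fn": "arm_command", "kwargs": {"claw": [0.6,0.6,0.6,0.6], "slide": [[0,0,0.0007],[0,0,0.0014],[0,0,0.002],[0,0,0.002]], "roll": [0,0,0,0]}}

```text
time: 27.65
tcp_pos: [0.6065, -0.1864, 0.0717]
tool_rot: [3.113, 0.018, 2.83]
force: [-7.6, 2.1, 17.3]
opening: 0.0635
```

Contact at the expected height, TCP 0.0717 m. I'll release slowly.

Call:
{"fn": "arm_command", "kwargs": {"claw": [0.75,0.8,0.85,0.9,0.95,1.0,1.0,1.0], "slide": [[0,0,0],[0,0,0],[0,0,0],[0,0,0],[0,0,0],[0,0,0],[0,0,0],[0,0,0]], "roll": [0,0,0,0,0,0,0,0]}}

```text
time: 28.45
tcp_pos: [0.6064, -0.1865, 0.0717]
tool_rot: [3.113, 0.018, 2.83]
force: [-0.8, -0.2, 0.3]
opening: 0.0853
```

Call:
{"fn": "arm_command", "kwargs": {"claw": [1,1,1,1,1,1,1,1], "slide": [[0,0,-0.01],[0,0,-0.03],[0,0,-0.07],[0,0,-0.11],[0.03,0.03,-0.14],[0.06,0.06,-0.15],[0.09,0.09,-0.15],[0.12,0.12,-0.15]], "roll": [0,0,0,0,0,0,0,0]}}

```text
time: 29.25
tcp_pos: [0.5245, -0.0377, 0.224]
tool_rot: [3.112, 0.019, 2.83]
force: [1.4, 1.6, -0.7]
opening: 0.0857
```

```bash
python3 - <<'E'
from h import *
f=eyes.grab_frame('scene'); g=eyes.grab_frame('top')
cv2.imwrite('pics/f1.png',cv2.resize(f[160:330,200:400],None,fx=4,fy=3.5)[:,:,::-1]); cv2.imwrite('pics/f2.png',g[:,:,::-1])
for n in('walnut','maple','padauk','purpleheart'):
  for q in (f'lid_{n}_center',f'box_{n}_mouth'):
    for c in('scene','top'):
      print(q,c,[(np.round(d['centre'],4),round(float(d['confidence']),2)) for d in eyes.mark_of(q,c)])
for c in('scene','top'): print(eyes.mark_of('oil_bottle',c))
E
```

```text
lid_walnut_center scene [(array([ 0.6074, -0.1835,  0.0523]), 0.94)]
lid_walnut_center top [(array([ 0.6115, -0.1814,  0.0523]), 0.6), (array([ 0.4594, -0.3017,  0.0382]), 0.49)]
box_walnut_mouth scene [(array([ 0.5694, -0.0725,  0.0471]), 0.98), (array([ 0.5524, -0.2967,  0.0478]), 0.82), (array([ 0.3638, -0.356 ,  0.0459]), 0.73), (array([ 0.6089, -0.1876,  0.0494]), 0.68)]
box_walnut_mouth top [(array([ 0.3632, -0.348 ,  0.0477]), 0.82), (array([ 0.6765, -0.0619,  0.0466]), 0.67), (array([ 0.5568, -0.2971,  0.0475]), 0.67), (array([ 0.607 , -0.1859,  0.0496]), 0.65), (array([0.6091, 0.2825, 0.0459]), 0.16)]
lid_maple_center scene [(array([0.6195, 0.2795, 0.0464]), 0.59)]
lid_maple_center top [(array([0.6177, 0.2808, 0.0474]), 0.79)]
box_maple_mouth scene [(array([ 0.4329, -0.0653,  0.0475]), 0.57)]
box_maple_mouth top [(array([0.6118, 0.2824, 0.0476]), 0.64), (array([ 0.6093, -0.1851,  0.0496]), 0.5)]
lid_padauk_center scene [(array([ 0.4321, -0.0614,  0.0483]), 0.76)]
lid_padauk_center top []
box_padauk_mouth scene [(array([ 0.4339, -0.0632,  0.0432]), 0.66)]
box_padauk_mouth top []
lid_purpleheart_center scene [(array([ 0.4623, -0.3071,  0.04  ]), 0.49), (array([ 0.6062, -0.1881,  0.0494]), 0.21)]
lid_purpleheart_center top [(array([ 0.4618, -0.3097,  0.0368]), 0.78)]
box_purpleheart_mouth scene [(array([ 0.462 , -0.3039,  0.0288]), 0.67)]
box_purpleheart_mouth top [(array([ 0.4637, -0.3043,  0.0382]), 0.39)]
[{'centre': [0.5923, 0.0274, -0.004], 'confidence': 0.73}, {'centre': [0.4315, -0.0648, 0.0467], 'confidence': 0.25}]
[]
```

View pics/f1.png

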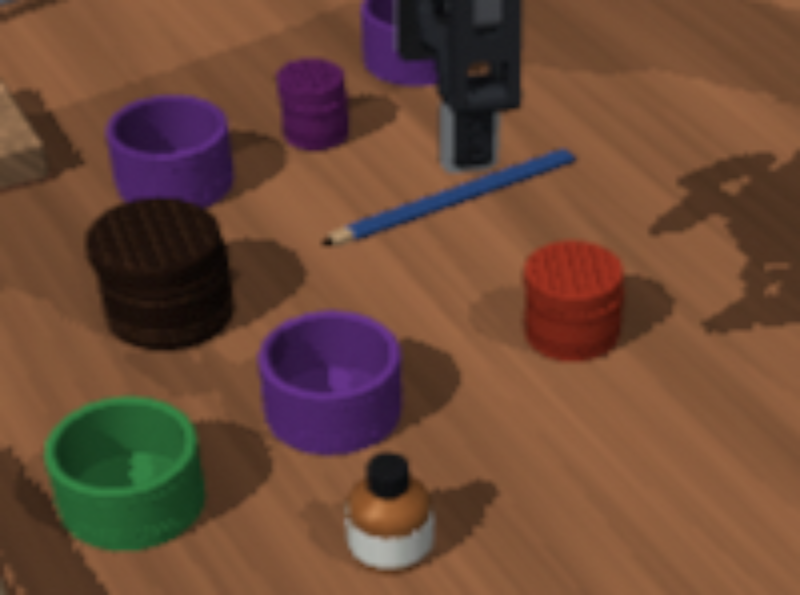

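View pics/f2.png

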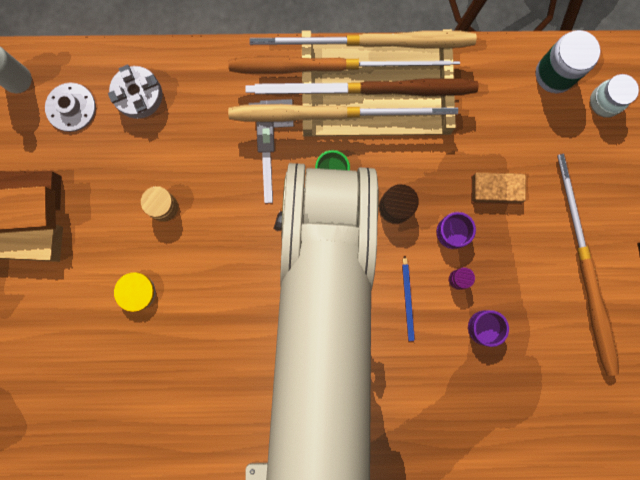

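```bash
python3 - <<'E'
from h import *
f=eyes.grab_frame('scene')
def crop(u,v,w,h,s): return cv2.resize(f[v:v+h,u:u+w],None,fx=s,fy=s,interpolation=cv2.INTER_CUBIC)[:,:,::-1]
g=lambda im:np.clip((im/255.)**.55*255,0,255).astype(np.uint8)
a=crop(215,205,50,60,8);b=crop(262,170,50,60,8)
cv2.imwrite('pics/z1.png',np.hstack([g(a),g(b)]))
E
```

```text
(no output)
```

View pics/z1.png

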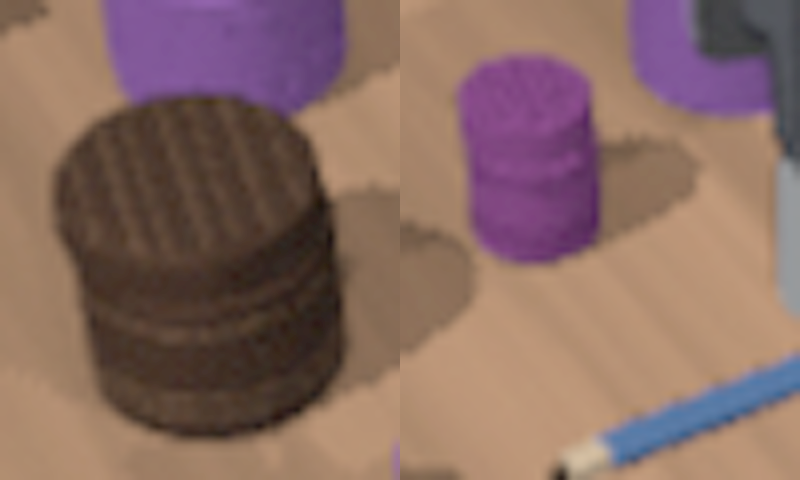

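```bash
python3 - <<'E'
from h import *
f=eyes.grab_frame('scene'); s=10; x0,y0=217,210
c=cv2.resize(f[y0:y0+55,x0:x0+50],None,fx=s,fy=s,interpolation=cv2.INTER_CUBIC)[:,:,::-1]
c=((c/255.)**.5*255).astype(np.uint8); k=c.copy()
t=np.linspace(0,6.283,90)
def dr(im,x,y,z,r,col):
    p=proj('scene',np.c_[x+r*np.cos(t),y+r*np.sin(t),0*t+z]); cv2.polylines(im,[((p-[x0,y0]+.5)*s).astype(int)],True,col,1)
bx,by=.607,-.186
for z in(0,.048): dr(k,bx,by,z,.034,(0,255,0))
for z in(.048,.062): dr(k,bx+.002,by-.001,z,.034,(0,255,255))
cv2.imwrite('pics/z2.png',np.hstack([c,k])[:,:800*2][:, :1000]); 
cv2.imwrite('pics/z2.png',cv2.resize(np.hstack([c,k]),(800,440)))
E
```

```text
(no output)
```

View pics/z2.png

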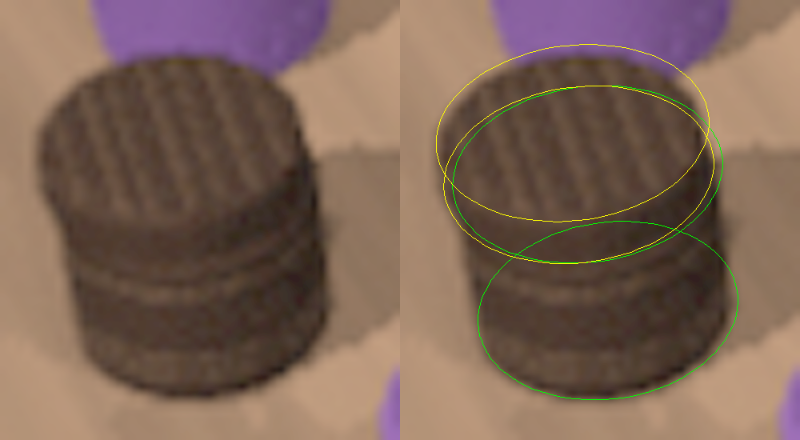

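```bash
python3 - <<'E'
from h import *
g0=cv2.imread('pics/top0.png').astype(int); g1=eyes.grab_frame('top')[:,:,::-1].astype(int)
s=6
a=np.hstack([cv2.resize(g[170:240,365:430].astype(np.uint8),None,fx=s,fy=s,interpolation=cv2.INTER_CUBIC) for g in(g0,g1)])
t=np.linspace(0,6.283,90)
for k,(z,col) in enumerate(((.048,(0,255,0)),(.062,(0,255,255)))):
    p=proj('top',np.c_[.607+.034*np.cos(t),-.187+.034*np.sin(t),0*t+z]); cv2.polylines(a,[((p-[365-65*k,170]+.5)*s).astype(int)],True,col,1)
cv2.imwrite('pics/z3.png',a)
E
```

```text
(no output)
```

View pics/z3.png

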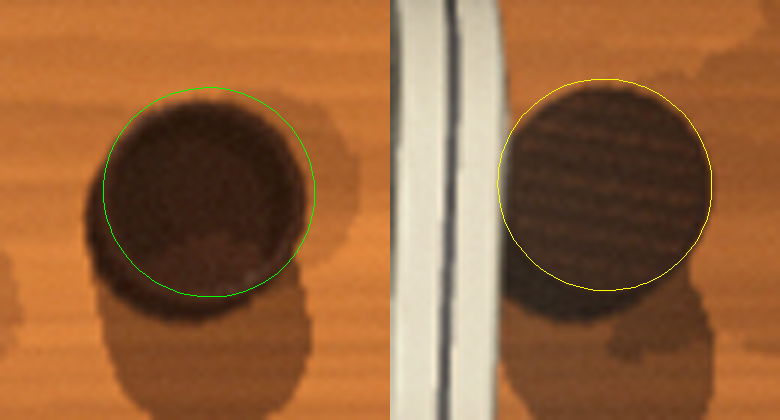

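```bash
python3 - <<'E'
from plant import sensors, job
print(sensors.get_obs()['time'], job.finish_job())
E
```

```text
the job is handed in; nothing more can be done
30.4 None
```

I took the pile apart from the top and set all four lids on their own boxes: purpleheart, padauk, maple, then walnut. I handed the job in at about 30.4 s, and it reports no verdict.

- **Placing:** each lid was lowered until a light contact showed (about 3–17 N), then released slowly.
- **Lids:** the last pictures show every lid level on its own box. The walnut lid is about 3 mm off its box's axis, which is inside the 4 mm play, and its top sits at seated height. The other three look well centred.
- **Oil bottle:** it is standing where it was, as far as the scene camera shows.
- **Gripper:** it is open and clear at TCP height 0.22 m.

Some checks disagreed or were incomplete:

- **Measurements:** the two cameras differed by about 2–3 mm on several positions. The maple lid and box marks differ by about 6 mm in the top view, but the close-up shows them aligned.
- **Top view:** in the final check the arm hid the padauk box and the bottle from the top camera, so I checked those in the scene view only.
- **Opening reading:** when gripping, the finger opening read about 4 mm less than the lid's diameter every time.

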